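# Pack the spare capacitors below the fill line, lid the drum and lock its collar

## Robot

A 7-joint arm with a two-finger parallel gripper is mounted at the origin on a cart in front of the work surface, level with it; the furniture and walls round the work are solid. World frame = base frame: x ahead of the robot, y to its left, z up, the work surface at z = 0. Lengths are in m, angles in rad, forces in N, time in s.
With the tool pointing down it reaches from about 0.4 to 0.85 m from the base axis. Payload 10.4 kg.
Tool frame: the origin (TCP) lies midway between the tips of the shut fingers; the grasp point (between the pads) lies 19 mm behind it; z points along the fingers, y is the line along which they close (so a half turn about z gives the same grasp; the last joint's range is limited). The gripper opens to 85 mm and grips with 20 to 120 N. Pads are 22 mm wide; open, the fingers measure 114 mm over their backs; the gripper's body (76 mm by 85 mm) begins 54 mm behind the grasp point. The pads swing forward as they close: fully open they stand 13 mm farther back than shut.
Start: joints at [1.246, 0.332, -0.065, 1.46, 0.022, 1.35, -0.088], TCP at [0.186, -0.597, 0.231] pointing down, gripper open.
Joint ranges: [-2.6, 2.6], [-0.5, 2.12], [-1.47, 1.34], [0.16, 2.42], [-1.27, 4.41], [0.06, 2.06], [-2.6, 2.6]. Speed limits (rad/s): [2.22, 2.22, 2.79, 2.79, 3.14, 3.14, 3.14].

## Interface

Orientations are given as a unit quaternion [x, y, z, w].
In Python, from workcell import monitor, eyes, manip gives the robot as it stands.
- The arm moves only by the tool send_rows, never from a script. Its arguments are lists of equal length, an entry for each row: "offset": the shift along the tool's x, y, z in mm, a list of three; "roll": the turn about the tool's z in rad. In form: {"offset": [[tx, ty, tz], ...], "roll": [roll, ...]}. A call has exactly 5 rows; each row is the pose to reach, as a shift and turn from the pose commanded when the call began, along the tool's axes at that moment; what a row does not reach only later rows make up. A row lasts 1/12 s, in which the tool goes at most 41.7 mm and 7.16 degrees, less where a joint would pass 70% of its speed; a pose out of reach is approached as far as the arm can. A call with a gripper value outside its range is refused whole. "jaw" is the opening, from 0 (shut) to 1 (fully open), set as the call begins (left out, the last holds). The fingers move at their own pace and stop on an object; "newtons" is the grip in N (left out, the last holds). Time passes only in rows, so rows that repeat a pose let the fingers close, or fill a call up. It gives the time, the measured TCP pose, the force and the opening at its end, in the units of the state.
- monitor.get_obs(): the state, without advancing time (a new reading comes with each control period).
- eyes.camera(name): name is "scene" or "side" or "wrist"; returns (picture, depth): 480x640x3 uint8, blue, green, red; 480x640 float32, m along the optical axis (not along the pixel's ray), 0 where there is no reading.
- eyes.camera_params(name): a dict with "fovy" (degrees; the focal length in pixels is half the picture's height over the tangent of half this angle, whatever the lens; pixels are square), "cx", "cy" (the principal point, pixels), "k1" (the pictures are not rectified: a ray, as slopes to the right and down, at radius r is drawn at 1 + k1 r^2 times it, then the intrinsics apply), "R" (3x3) and "t" (3): a world point X has camera coordinates R X + t. Camera axes: x right, y down, z forward; pixel columns grow to the right and rows downward; lengths in m; the calibration is good to about 2 mm. A picture is of the moment at which its call begins: read the wrist's pose just before it. camera_params takes no time and is no camera call; for the wrist camera it gives the pose at the moment of the call.
- manip.hand_in(): hands the job in, once; it reports no verdict.
The state is a dict: "clock": time; "joint_pos": joint angles; "joint_velocities": joint speeds; "tau": joint torques, N m; "position": TCP position; "ee_rot": TCP orientation; "ft_force": force on the tool from outside, world axes, zero at the start; "torque": the same for the moment, N m; "grip_width": opening from 0.0 (shut) to 1.0 (fully open).
Only numpy, scipy, OpenCV 4.12 (cv2) and the standard library are available. Lean on these libraries where they do the work, as an engineer would, in place of code of your own. Each camera call takes 0.05 s, during which the arm holds its last target. There are 200 camera calls.

## Task

Put the spare brown capacitors away in the round metal drum: turn its blue locking collar to the green (open) mark, get every capacitor down on the floor of a compartment of its own, the one left standing on the boss in the middle included, because it sticks out above the red fill line, then set the lid fully down on the rim. With the lid seated turn the collar all the way to the red (locked) mark, let go, and leave the side cutters and the wrist strap where they are.

Things in the scene. Friction and masses are not known exactly. Their poses are not given: they have to be found in the camera images.
- drum: open round drum of bare metal, fixed to the bench; origin at the centre of its underside, z up, its place and yaw differ. Inside radius 72 mm, floor 4 mm up, wall 3 mm, rim 74 mm up. A grey cross divider, 16 mm thick, top 26 mm up, along the drum's x and y axes makes four open quarters, each with room for one capacitor. A blue collar runs round the outside (radius 88 mm, top 87 mm up)
- boss_top (a point): flat top of the boss in the middle of the divider, radius 20 mm, 26 mm over the bench. A capacitor standing on it or on a divider reaches 84 mm and stops the lid
- fill_line (a point): on the drum's axis at the red fill line round the inner wall, 66 mm over the bench: the seated lid's lowest face comes down to here. A capacitor on the floor reaches 62 mm
- compartment_0 (a point): centre of the floor of the quarter at 45 degrees in the drum's frame (45 mm from the drum's axis), 4 mm over the bench; a capacitor put down here has 6 mm to the dividers and 10 mm to the wall
- compartment_1 (a point): the same, quarter at 135 degrees
- compartment_2 (a point): the same, quarter at 225 degrees
- compartment_3 (a point): the same, quarter at 315 degrees
- collar (a joint): angle of the captive collar about the drum's vertical axis, rad: 0 = open (yellow grip at the green stop), 1.047 = locked (grip at the red stop); grows clockwise seen from above. Stiff (2 N at the grip), stays where left, hard stops at both ends. Away from open its lugs keep the lid from going down; a lid not right down blocks it
- collar_lugs (a point): on the drum's axis, at the underside (82 mm over the bench) of the collar's three inward lugs, each 40 degrees wide, 78 mm inner radius, 5 mm thick: at 60, 180 and 300 degrees in this frame, which turns with the collar and equals the drum's when open. Locked, they stand 3 mm above the lugs of the seated lid
- collar_grip (a point): on the collar's yellow upright grip, 99 mm from the drum's axis, 108 mm over the bench: 14 mm thick along the turn, 18 mm radially, top at 120 mm; pinch it from above, keeping the fingertips above the collar's top edge (87 mm). It is at 180 degrees in the drum's frame when open, 120 when locked. A ledge with the green and red stops (tops 66 mm up) lies below
- lid_handle (a point): centre of the black bar handle of the loose round metal lid (about 300 g), on the lid's axis, 44 mm above the lid's lowest face, z up. The bar runs along this frame's x: 92 mm long, 14 mm wide, 12 mm high, 22 mm free below it. The lid lies on the bench at the start; seated, this point is 110 mm over the bench on the drum's axis
- lid_rim (a point): on the lid's axis at the underside of its flange (radius 75 mm, 5 mm thick), which rests on the drum's rim; below it a chamfered spigot, radius 70 mm, 8 mm deep. Three lugs 32 mm wide, out to 82 mm, at 0, 120 and 240 degrees in this frame: they pass between the open collar's lugs if the lid's yaw equals the drum's, or differs by 120 or 240 degrees, within 20 degrees
- cap_a_mid (a point): brown potted capacitor can, upright cylinder 34 mm in diameter, 58 mm high overall (can 50 mm, two screw terminals on top), 75 g; this point is at its centre, half-way up (29 mm over its underside), z along the can. This one stands on the boss in the middle of the drum at the start.
- cap_b_mid (a point): brown potted capacitor can, upright cylinder 34 mm in diameter, 58 mm high overall (can 50 mm, two screw terminals on top), 75 g; this point is at its centre, half-way up (29 mm over its underside), z along the can. Stands on the bench to the right at the start; may be absent.
- cap_c_mid (a point): brown potted capacitor can, upright cylinder 34 mm in diameter, 58 mm high overall (can 50 mm, two screw terminals on top), 75 g; this point is at its centre, half-way up (29 mm over its underside), z along the can. As cap_b; may be absent.
- cap_d_mid (a point): brown potted capacitor can, upright cylinder 34 mm in diameter, 58 mm high overall (can 50 mm, two screw terminals on top), 75 g; this point is at its centre, half-way up (29 mm over its underside), z along the can. As cap_b; may be absent.
- side_cutter: bystander: side cutters with dark grips, 121 x 46 x 10 mm, lying on the bench at the left; origin under their middle. Not to be moved
- psu_wide: furniture, fixed: wide grey bench power supply close behind the drum, origin under its centre, about 260 mm deep (along x), 340 mm wide, 155 mm high, its right-hand near corner about 160 mm nearer in x and 135 mm to the right of the origin, knobs on its right side; a second one on it, set back 50 mm or more, reaches 330 mm. Swing round them on the robot's side
- wrist_strap: bystander: dark blue wrist strap, 50 x 70 x 20 mm, lying on the bench at the left; origin under its centre. Not to be moved

How it is judged:
By the outcome, as a careful person would: the job done as asked, in the order asked, and still so for the second after the job is handed in, with the robot touching nothing.
Of cap_b, cap_c, cap_d only 2 to 3 are there at a start; the rules pass over those that are not, and their reading is None.
At some moment in a run one of lid, cap_b, cap_c, cap_d may be knocked a few centimetres aside while the robot is not near it.
Once in a run the grip may slacken for a moment while it holds something.
It also fails if it takes over 210 s, if anything falls off the work surface, if the arm or the gripper's body presses on something with over 40 N, if the wrist force passes 120 N, or if a joint passes its speed limit or range.

## Working session

There is one attempt and no reset: what is moved stays moved. The work goes in short steps, Python scripts to look and compute and a tool call to move; the robot and the scene stay as the last step left them, time stands still between calls to the robot, and variables do not carry over. Pictures are saved under pics/ and viewed, on a budget of 14 in all, crops included, one or two more only if the job needs it, and the job is handed in when it is done.

Besides the shell and the picture viewer there is one more tool, called after "Request:" as a command line: name --pt "numbers of a row" for each row, then --argument value for the rest. send_rows: Moves the arm, as the interface text tells. Its arguments: {"type":"object","properties":{"offset":{"type":"array"},"roll":{"type":"array"},"jaw":{"type":"number"},"newtons":{"type":"number"}},"required":["offset","roll"]}

```bash
ls; mkdir -p pics; cat > h.py <<'E'
import numpy as np, cv2, json
from workcell import monitor, eyes, manip
def K(p):
    f=240/np.tan(np.radians(p['fovy'])/2); return f
def grab(n,save=None):
    p=eyes.camera_params(n); im,d=eyes.camera(n)
    if save: cv2.imwrite('pics/'+save+'.png',im)
    return im,d,p
def rays(p,uv):
    f=K(p); uv=np.asarray(uv,float).reshape(-1,2)
    x=(uv-[p['cx'],p['cy']])/f; y=x.copy()
    for _ in range(20): y=x/(1+p['k1']*(y**2).sum(1,keepdims=True))
    return np.c_[y,np.ones(len(y))]
def world(p,d):
    v,u=np.mgrid[0:480,0:640]; r=rays(p,np.c_[u.ravel(),v.ravel()])
    c=r*d.reshape(-1,1); return ((c-p['t'])@np.array(p['R'])).reshape(480,640,3)
def onz(p,uv,z):
    R=np.array(p['R']); o=-R.T@p['t']; w=rays(p,uv)@R
    return o+w*((z-o[2])/w[:,2:3])
def proj(p,X):
    c=np.asarray(X,float).reshape(-1,3)@np.array(p['R']).T+p['t']; s=c[:,:2]/c[:,2:]
    s=s*(1+p['k1']*(s**2).sum(1,keepdims=True)); return s*K(p)+[p['cx'],p['cy']]
E
python3 - <<'E'
from h import *
o=monitor.get_obs(); print(o)
for n in('scene','side'):
    im,d,p=grab(n,n+'0'); np.savez(n+'0.npz',im=im,d=d); print(n,p)
E
```

```text
pics
{'clock': 0.0, 'joint_pos': array([ 1.24642395,  0.33291354, -0.06467665,  1.46095491,  0.02160599,
        1.34989083, -0.08849927]), 'joint_velocities': array([-0.00067958, -0.00246953, -0.00034559, -0.00037217,  0.00155906,
       -0.00182162, -0.00086348]), 'tau': array([ 1.34760605e-03, -6.25447011e+01,  4.93559218e-02, -3.91606021e+01,
        1.59935810e-02,  9.95480921e-03,  3.02082327e-06]), 'position': array([ 0.18562469, -0.59640111,  0.23048336]), 'ee_rot': array([ 9.88637898e-01,  1.50314888e-01, -1.50432759e-04, -7.20002935e-04]), 'ft_force': array([ 0.21100835,  0.49452437, -0.77378094]), 'torque': array([ 0.01959397, -0.02124792, -0.00928882]), 'grip_width': 0.9987366372754489}
scene {'fovy': 43.51502805699579, 'cx': 317.14617459768425, 'cy': 236.38240256199427, 'k1': -0.07694879410127616, 'R': array([[-0.56036864,  0.82823736, -0.00314036],
       [ 0.7072357 ,  0.47652119, -0.52225016],
       [-0.43105065, -0.29487358, -0.85278656]]), 't': array([ 0.15192238, -0.39229198,  1.4898677 ])}
side {'fovy': 44.39155613853026, 'cx': 312.1149380334347, 'cy': 245.37728391334772, 'k1': -0.039553492816836934, 'R': array([[ 0.99869059, -0.05107311,  0.00294137],
       [-0.01792867, -0.40327037, -0.91490522],
       [ 0.04791322,  0.9136545 , -0.403658  ]]), 't': array([-0.50628376,  0.17302513,  0.92360179])}
```

View pics/scene0.png

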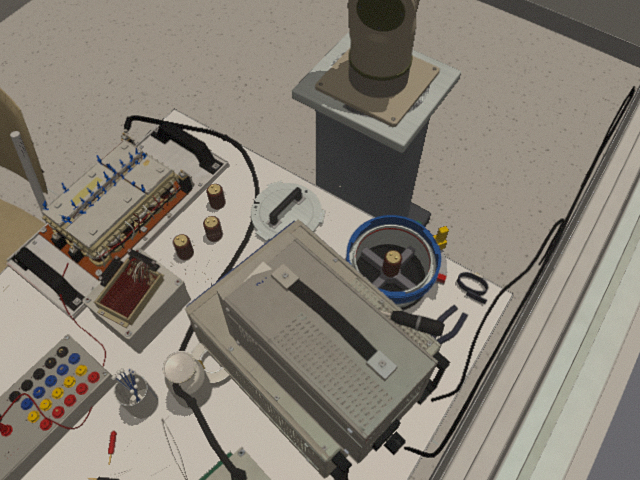

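View pics/side0.png

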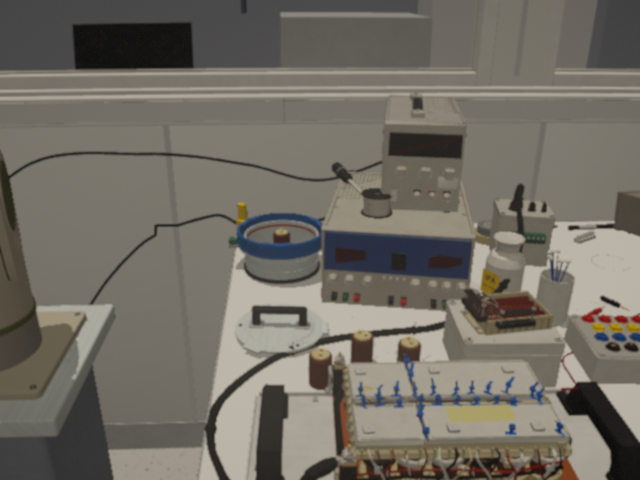

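The scene view shows the drum at about (393,262) with cap_a on the boss, the yellow grip at (442,237) and the red stop at (441,278). The lid is at (287,210), and the three caps are at (216,193), (212,226) and (183,243). The side view agrees. Next I'll measure these.

```bash
cat > m.py <<'E'
from h import *
from scipy.optimize import least_squares
def circ(xy,r=None):
    xy=np.asarray(xy); c0=xy.mean(0)
    f=lambda q: np.hypot(*(xy-q[:2]).T)-(r if r else q[2])
    return least_squares(f,[*c0,0.05],loss='soft_l1',f_scale=0.002).x
def meas(n,im,d,p):
    W=world(p,d); hsv=cv2.cvtColor(im,cv2.COLOR_BGR2HSV); H,S,V=cv2.split(hsv); ok=d>0
    X,Y,Z=W[...,0],W[...,1],W[...,2]
    area=ok&(X>0.1)&(X<0.9)&(abs(Y)<0.75)
    bl=area&(H>95)&(H<125)&(S>120)&(abs(Z-.087)<.006)
    print(n,'blue',bl.sum()); 
    if bl.sum()>50:
        P=W[bl]; c=np.median(P,0); P=P[np.hypot(*(P-c)[:,:2].T)<.14]; print(' drum',circ(P[:,:2]),np.median(P[:,2]))
    ye=area&(H>18)&(H<35)&(S>140)&(Z>.09)&(Z<.13)
    if ye.sum()>5: print(' yellow',ye.sum(),np.median(W[ye],0),W[ye].max(0),'top',W[ye&(Z>.113)].mean(0))
    for nm,m in(('red',area&((H<6)|(H>174))&(S>150)&(abs(Z-.066)<.015)),('green',area&(H>45)&(H<90)&(S>100)&(abs(Z-.066)<.015))):
        if m.sum()>3: print(' ',nm,m.sum(),np.median(W[m],0))
    # brown tops
    br=area&(H<20)&(S>60)&(V<200)&(Z>.04)&(Z<.09)&(X<.75)
    k,l,s,c=cv2.connectedComponentsWithStats(br.astype(np.uint8))
    for i in range(1,k):
        if 15<s[i,4]<900: 
            P=W[l==i]; zt=np.percentile(P[:,2],95); print('  cap?',s[i,4],c[i].round(),P[P[:,2]>zt-.012].mean(0).round(4),zt.round(4))
if __name__=='__main__':
    for n in('scene','side'):
        a=np.load(n+'0.npz'); meas(n,a['im'],a['d'],eyes.camera_params(n))
    a=np.load('scene0.npz'); p=eyes.camera_params('scene'); W=world(p,a['d'])
    for q in[(287,205),(270,222),(300,192),(216,185),(212,219),(183,237),(393,255),(442,230),(441,278),(150,200)]: print(q,W[q[1],q[0]].round(4))
E
python3 m.py
```

```text
scene blue 844
 drum [0.46266079 0.30303675 0.0847989 ] 0.08628551206414789
 yellow 131 [0.38634011 0.35997018 0.11403839] [0.62688876 0.54384248 0.12699469] top [0.39013187 0.3649447  0.11899767]
  red 136 [0.45412728 0.24263734 0.06259522]
  green 25 [ 0.46153202 -0.22192913  0.05606585]
  cap? 243 [ 12. 112.] [ 0.6075 -0.6183  0.0824] 0.0874
  cap? 88 [170. 191.] [ 0.58   -0.1637  0.067 ] 0.0711
  cap? 102 [215. 193.] [ 0.5214 -0.0875  0.0485] 0.0535
  cap? 256 [137. 223.] [ 0.6442 -0.1666  0.0749] 0.0783
  cap? 115 [212. 226.] [ 0.5874 -0.042   0.0491] 0.0536
  cap? 83 [376. 234.] [0.4302 0.246  0.0653] 0.0701
  cap? 63 [415. 239.] [0.3961 0.3159 0.0653] 0.0703
  cap? 108 [182. 244.] [ 0.6537 -0.0639  0.0486] 0.0536
  cap? 218 [392. 265.] [0.4684 0.3056 0.0748] 0.0789
  cap? 66 [441. 278.] [0.4433 0.3985 0.0643] 0.0684
side blue 436
 drum [0.45885076 0.29652232 0.08313883] 0.08476200711231603
 yellow 107 [0.37861687 0.35287929 0.1078142 ] [0.38635009 0.36685503 0.12075782] top [0.37810888 0.35437649 0.11692433]
  red 219 [ 0.67464879 -0.32970301  0.0562273 ]
  cap? 160 [281. 227.
[... 512 characters left out ...]
4  0.0703] 0.0743
  cap? 36 [452. 456.] [ 0.6431 -0.3254  0.0731] 0.0765
  cap? 310 [358. 469.] [ 0.5294 -0.3317  0.0731] 0.0779
  cap? 25 [415. 459.] [ 0.6025 -0.3182  0.0638] 0.0703
  cap? 263 [465. 468.] [ 0.656  -0.328   0.0571] 0.0619
  cap? 16 [482. 476.] [ 0.6755 -0.3298  0.0464] 0.048
  cap? 26 [463. 478.] [ 0.6541 -0.3306  0.0455] 0.0476
(287, 205) [0.4614 0.0541 0.0465]
(270, 222) [0.5028 0.0392 0.0224]
(300, 192) [0.4211 0.0587 0.0493]
(216, 185) [ 0.5054 -0.0974  0.0507]
(212, 219) [ 0.5766 -0.0496  0.0516]
(183, 237) [ 0.6421 -0.0704  0.0518]
(393, 255) [0.4595 0.301  0.0784]
(442, 230) [0.3851 0.3582 0.1199]
(441, 278) [0.4455 0.3987 0.0665]
(150, 200) [ 0.6213 -0.1709  0.0751]
```

```bash
python3 - <<'E'
from h import *
for n in('scene','side'):
    a=np.load(n+'0.npz'); p=eyes.camera_params(n); W=world(p,a['d']); im=a['im']; H,S,V=cv2.split(cv2.cvtColor(im,cv2.COLOR_BGR2HSV))
    X,Y,Z=W[...,0],W[...,1],W[...,2]
    near=(a['d']>0)&(np.hypot(X-.461,Y-.3)<.16)
    for nm,m in(('red',near&((H<6)|(H>174))&(S>150)&(np.hypot(X-.461,Y-.3)>.09)),('green',near&(H>45)&(H<85)&(S>80))):
        if m.sum(): q=np.median(W[m],0); print(n,nm,m.sum(),q,np.degrees(np.arctan2(q[1]-.3,q[0]-.461)))
    m=(a['d']>0)&(np.hypot(X-.46,Y-.05)<.07)&(V<90)&(Z>.036)&(Z<.06)
    q=W[m][:,:2]; c=q.mean(0); w,v=np.linalg.eigh(np.cov((q-c).T)); print(n,'handle',m.sum(),c,Z[m].mean(),np.degrees(np.arctan2(v[1,1],v[0,1])), np.ptp((q-c)@v[:,1]))
    m=(a['d']>0)&(X>.4)&(X<.75)&(abs(Z-.155)<.01)&(Y>-.1)&(Y<.4); q=W[m]; print('psu',m.sum(),q.min(0),q.max(0), q[q[:,0].argmin()],q[q[:,1].argmin()],q[q[:,1].argmax()])
p=eyes.camera_params('wrist'); R=np.array(p['R']); o=monitor.get_obs(); print(p,'cam pos',-R.T@p['t'])
E
```

```text
scene red 52 [0.44375095 0.39837644 0.06499738] 99.94498830253579
scene green 6 [0.3584888  0.29976487 0.06459338] -179.86857966065602
scene handle 296 [0.46076313 0.04862898] 0.047807472413724225 174.42671052548857 0.09032397956037602
psu 2884 [0.53052973 0.08342718 0.1454463 ] [0.74993955 0.39992857 0.1648893 ] [0.53052973 0.13403879 0.15013327] [0.74322201 0.08342718 0.14698268] [0.61040734 0.39992857 0.16259649]
side green 20 [0.36193165 0.29707852 0.06423066] -178.31086250934337
side handle 393 [0.45558616 0.0410529 ] 0.045731193974085114 175.12449293931857 0.08824777783079485
psu 4412 [0.53018374 0.08224247 0.14500376] [0.74996967 0.39980012 0.16498971] [0.53018374 0.13142541 0.15147328] [0.74820588 0.08224247 0.14977599] [0.66614283 0.39980012 0.15294127]
{'fovy': 63.19197980609585, 'cx': 324.7519596212757, 'cy': 235.91832728873672, 'k1': -0.07103835370322942, 'R': array([[ 0.29692712, -0.95489909, -0.00141852],
       [-0.91371047, -0.28455043,  0.29011071],
       [-0.27743009, -0.08484562, -0.95699204]]), 't': array([-0.62394591, -0.03670223,  0.38042134])} cam pos [ 0.25727158 -0.57397193  0.37382282]
```

```bash
cat > plan.py <<'E'
import json,os,sys
import numpy as np
from h import monitor
def pose():
    o=monitor.get_obs(); q=o['ee_rot']; return np.r_[o['position'],np.degrees(2*np.arctan2(q[1],q[0]))]
def plan(wps,step=38,start=None):
    """wps: [x,y,z,phi_deg] (m); prints 5-row calls from the measured (or given) pose"""
    cur=np.array(start if start is not None else pose(),float); rows=[]; a=cur
    for b in wps:
        b=np.array(b,float); b[3]=a[3]+(b[3]-a[3]+180)%360-180
        n=max(1,int(np.ceil(max(np.linalg.norm(b[:3]-a[:3])*1000/step,abs(b[3]-a[3])/6.8))))
        rows+=[a+(b-a)*(i+1)/n for i in range(n)]; a=b
    while len(rows)%5: rows.append(rows[-1])
    for k in range(0,len(rows),5):
        c,s=np.cos(np.radians(cur[3])),np.sin(np.radians(cur[3])); O=[];L=[]
        for r in rows[k:k+5]:
            d=(r-cur)[:3]*1000; O.append([int(round(c*d[0]+s*d[1])),int(round(s*d[0]-c*d[1])),int(round(-d[2]))]); L.append(round(-np.radians(r[3]-cur[3]),2))
        x,y,z=np.array(O[-1])/1000.; cur=np.r_[cur[0]+c*x+s*y,cur[1]+s*x-c*y,cur[2]-z,cur[3]-np.degrees(L[-1])]
        print(json.dumps({"offset":O,"roll":L}))
    print('end',cur.round(4).tolist()); return cur
E
python3 - <<'E'
from plan import *
print(pose())
plan([[.40,-.38,.25,50],[.49,-.15,.25,75],[.47,.05,.25,100],[.385,.30,.25,143]])
E
```

```text
[ 0.18564687 -0.59644602  0.23061716 17.2916323 ]
{"offset": [[30, -16, -2], [60, -32, -4], [90, -48, -6], [120, -64, -9], [149, -79, -11]], "roll": [-0.06, -0.13, -0.19, -0.25, -0.32]}
{"offset": [[34, -6, -2], [67, -12, -4], [101, -17, -6], [134, -23, -8], [164, -42, -8]], "roll": [-0.06, -0.12, -0.19, -0.25, -0.31]}
{"offset": [[34, -10, 0], [68, -19, 0], [102, -28, 0], [136, -37, 0], [170, -47, 0]], "roll": [-0.07, -0.13, -0.19, -0.25, -0.31]}
{"offset": [[35, 2, 0], [66, -12, 0], [96, -26, 0], [126, -40, 0], [157, -54, 0]], "roll": [-0.07, -0.14, -0.21, -0.29, -0.36]}
{"offset": [[33, -2, 0], [67, -4, 0], [103, -16, 0], [139, -27, 0], [175, -38, 0]], "roll": [-0.07, -0.14, -0.25, -0.36, -0.47]}
{"offset": [[37, 7, 0], [74, 13, 0], [111, 20, 0], [148, 26, 0], [148, 26, 0]], "roll": [-0.1, -0.21, -0.32, -0.42, -0.42]}
end [0.3849, 0.2995, 0.2496, 142.7694]
```

Request:
send_rows --pt "30 -16 -2" --pt "60 -32 -4" --pt "90 -48 -6" --pt "120 -64 -9" --pt "149 -79 -11" --roll '[-0.06,-0.13,-0.19,-0.25,-0.32]'

```text
clock: 0.52
position: [0.3056, -0.4755, 0.2423]
ee_rot: [0.952, 0.307, -0.0, -0.0]
ft_force: [-0.6, -0.2, -0.2]
grip_width: 0.997
```

Request:
send_rows --pt "34 -6 -2" --pt "67 -12 -4" --pt "101 -17 -6" --pt "134 -23 -8" --pt "164 -42 -8" --roll '[-0.06,-0.12,-0.19,-0.25,-0.31]'

```text
clock: 0.93
position: [0.4151, -0.3465, 0.2501]
ee_rot: [0.893, 0.451, 0.0, 0.0]
ft_force: [0.8, -0.1, -0.5]
grip_width: 0.998
```

Request:
send_rows --pt "34 -10 0" --pt "68 -19 0" --pt "102 -28 0" --pt "136 -37 0" --pt "170 -47 0" --roll '[-0.07,-0.13,-0.19,-0.25,-0.31]'

```text
clock: 1.35
position: [0.4773, -0.1812, 0.2501]
ee_rot: [0.813, 0.583, -0.0, -0.0]
ft_force: [1.5, 0.3, 1.0]
grip_width: 1.002
```

Request:
send_rows --pt "35 2 0" --pt "66 -12 0" --pt "96 -26 0" --pt "126 -40 0" --pt "157 -54 0" --roll '[-0.07,-0.14,-0.21,-0.29,-0.36]'

```text
clock: 1.77
position: [0.476, -0.0155, 0.25]
ee_rot: [0.695, 0.719, -0.0, -0.0]
ft_force: [-0.1, 0.7, -0.3]
grip_width: 0.995
```

Request:
send_rows --pt "33 -2 0" --pt "67 -4 0" --pt "103 -16 0" --pt "139 -27 0" --pt "175 -38 0" --roll '[-0.07,-0.14,-0.25,-0.36,-0.47]'

```text
clock: 2.18
position: [0.4322, 0.1583, 0.2501]
ee_rot: [0.508, 0.862, -0.0, 0.0]
ft_force: [0.9, 0.6, -0.1]
grip_width: 1.0
```

Request:
send_rows --pt "37 7 0" --pt "74 13 0" --pt "111 20 0" --pt "148 26 0" --pt "148 26 0" --roll '[-0.1,-0.21,-0.32,-0.42,-0.42]'

```text
clock: 2.6
position: [0.3809, 0.3058, 0.2506]
ee_rot: [0.312, 0.95, 0.001, -0.001]
ft_force: [-0.9, 0.4, 0.6]
grip_width: 0.997
```

```bash
python3 - <<'E'
from plan import *; from h import *
from m import meas
print(pose(),monitor.get_obs()['clock'],monitor.get_obs()['joint_pos'].round(2))
im,d,p=grab('wrist','w1'); np.savez('w1.npz',im=im,d=d,**{k:p[k] for k in('R','t')}); meas('wrist',im,d,p)
E
```

```text
[  0.3808906    0.30575718   0.25061547 143.64710637] 2.6 [ 0.22  0.11 -1.04  1.74  0.09  1.35  0.11]
wrist blue 4714
 drum [0.45933995 0.30393993 0.0848943 ] 0.08708480440822537
 yellow 622 [0.37689727 0.3598139  0.12001266] [0.388265   0.36976628 0.12259693] top [0.37818382 0.36012023 0.1199369 ]
  red 835 [0.45642604 0.32728455 0.06593398]
  green 193 [0.36225042 0.30448547 0.06634426]
  cap? 291 [450. 197.] [0.4381 0.3991 0.0655] 0.0677
  cap? 679 [385. 311.] [0.498  0.2911 0.0651] 0.0675
  cap? 823 [371. 270.] [0.4541 0.3057 0.0746] 0.0774
  cap? 17 [369. 289.] [0.4595 0.2974 0.0833] 0.0858
  cap? 196 [125. 473.] [ 0.5042 -0.0834  0.0473] 0.0513
```

View pics/w1.png

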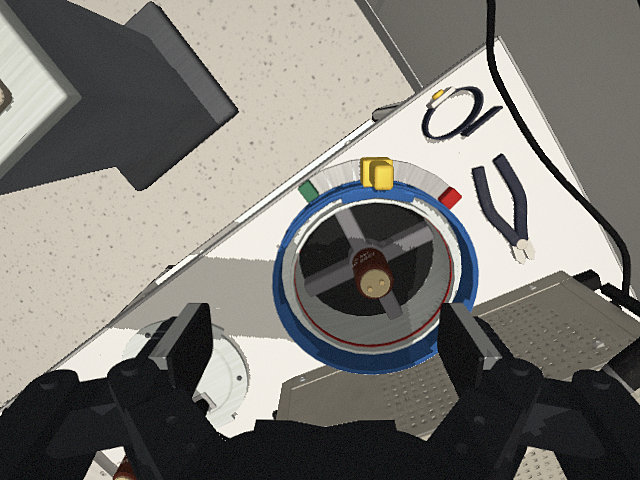

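The wrist view shows the grip at (377,173) between the green stop (307,190) and the red stop (450,197). The cross arms point to about (345,212), (428,235), (393,312) and (308,283), and cap_a is on the boss.

```bash
python3 - <<'E'
from h import *; from m import circ
a=np.load('w1.npz'); p=eyes.camera_params('wrist'); p['R'],p['t']=a['R'],a['t']; W=world(p,a['d']); im=a['im']
H,S,V=cv2.split(cv2.cvtColor(im,cv2.COLOR_BGR2HSV)); X,Y,Z=np.moveaxis(W,2,0)
m=(abs(Z-.087)<.003)&(H>95)&(H<125)&(S>120)&(np.hypot(X-.46,Y-.3)<.12)
q=W[m][:,:2]
r=np.hypot(*(q-[.4595,.303]).T); print('collar r pct',np.percentile(r,[1,50,99]))
# rim of drum z=.074
m2=(abs(Z-.074)<.0025)&(np.hypot(X-.46,Y-.3)>.066)&(np.hypot(X-.46,Y-.3)<.08); print('rim fit',m2.sum(),circ(W[m2][:,:2]))
# outer edge of collar per angle
th=np.arctan2(*(q-[.4595,.303]).T[::-1]); e=[]
for k in range(-180,180,6):
    s=(np.degrees(th)>=k)&(np.degrees(th)<k+6)
    if s.sum()>5: e.append(q[s][r[s].argsort()[-3:]].mean(0))
c=circ(e,None); print('outer fit',c,len(e))
C=c[:2]
for nm,mm in(('red',((H<6)|(H>174))&(S>150)),('green',(H>45)&(H<85)&(S>80)),('yel',(H>18)&(H<35)&(S>140)&(abs(Z-.12)<.003))):
    rr=np.hypot(X-C[0],Y-C[1]); mm=mm&(rr>.088)&(rr<.125)&(Z>.06); g=W[mm]; g0=(g[:,:2].min(0)+g[:,:2].max(0))/2; g1=g[:,:2].mean(0)
    print(nm,mm.sum(),g0,g1,g[:,2].mean(),np.degrees(np.arctan2(*(g1-C)[::-1])),np.hypot(*(g1-C)))
# cross: points at z~.026 
rr=np.hypot(X-C[0],Y-C[1]); an=np.degrees(np.arctan2(Y-C[1],X-C[0]))
mm=(abs(Z-.026)<.004)&(rr>.03)&(rr<.066)
h,_=np.histogram(an[mm]%90,bins=18,range=(0,90)); print(h); z=np.exp(4j*np.radians(an[mm])).mean(); print('cross',np.degrees(np.angle(z))/4,abs(z))
# cap a terminals
mm=(Z>.07)&(rr<.03); print('cap top',W[mm&(Z>.072)].mean(0),W[mm].max(0),W[mm].min(0)); print(circ(W[mm&(abs(Z-.076)<.002)][:,:2]))
E
```

```text
collar r pct [0.07771533 0.08504997 0.08936665]
rim fit 1820 [0.45947579 0.30346173 0.07301942]
outer fit [0.45985211 0.30362666 0.08875773] 56
red 286 [0.39434858 0.33418625] [0.43496095 0.39365057] 0.07537222245457344 105.45585661376236 0.09340167691969871
green 878 [0.35804036 0.29011064] [0.35833782 0.29231724] 0.2467813302248139 -173.64305057761985 0.1021423292009608
yel 462 [0.37863474 0.3604405 ] [0.37847166 0.36018569] 0.12025273083328361 145.2008851692691 0.09910450376116604
[122   6   0   0   0   0   0   0   0   0   0   0   0  54 333 494 499 457]
cross -8.976628005794291 0.9122584904008192
cap top [0.45792448 0.30455479 0.07789222] [0.47734495 0.32089687 0.08605526] [0.4424587  0.28673142 0.07001541]
[0.46015804 0.30380972 0.01480236]
```

```bash
python3 - <<'E'
from plan import *
print(pose(), monitor.get_obs()['joint_velocities'].round(3))
plan([[.3785,.3602,.18,145],[.3785,.3602,.094,145]],30)
E
```

```text
[  0.38255904   0.30275705   0.25026903 143.25572502] [ 0.051 -0.014  0.075  0.018  0.001  0.005  0.004]
{"offset": [[9, 11, 18], [19, 22, 35], [28, 33, 53], [38, 44, 70], [38, 44, 99]], "roll": [-0.01, -0.02, -0.02, -0.03, -0.03]}
{"offset": [[0, 0, 29], [0, 0, 57], [0, 0, 57], [0, 0, 57], [0, 0, 57]], "roll": [-0.0, -0.0, -0.0, -0.0, -0.0]}
end [0.3784, 0.3607, 0.0943, 144.9746]
```

```bash
python3 - <<'E'
from plan import *
c=plan([[.3785,.3602,.18,145],[.3785,.3602,.15,145]],30,[.3849,.2995,.2496,142.77])
E
```

```text
{"offset": [[10, 11, 17], [21, 22, 35], [31, 33, 52], [42, 44, 70], [42, 44, 100]], "roll": [-0.01, -0.02, -0.03, -0.04, -0.04]}
end [0.3781, 0.3599, 0.1496, 145.0618]
```

Request:
send_rows --pt "10 11 17" --pt "21 22 35" --pt "31 33 52" --pt "42 44 70" --pt "42 44 100" --roll '[-0.01,-0.02,-0.03,-0.04,-0.04]'

```text
clock: 3.07
position: [0.3782, 0.3623, 0.1508]
ee_rot: [0.3, 0.954, 0.002, 0.0]
ft_force: [0.8, -0.2, 0.2]
grip_width: 0.999
```

Request:
send_rows --pt "0 0 0" --pt "0 0 0" --pt "0 0 0" --pt "0 0 0" --pt "0 0 0" --roll '[0,0,0,0,0]' --jaw 0.5

```text
clock: 3.48
position: [0.3791, 0.3596, 0.1518]
ee_rot: [0.301, 0.954, 0.001, 0.001]
ft_force: [-0.4, -0.6, 0.4]
grip_width: 0.501
```

```bash
python3 - <<'E'
from plan import *
print(pose())
E
```

```text
[  0.37913088   0.35960795   0.15175299 144.99054582]
```

Request:
send_rows --pt "0 0 20" --pt "0 0 40" --pt "0 0 57" --pt "0 0 57" --pt "0 0 57" --roll '[0,0,0,0,0]'

```text
clock: 3.9
position: [0.3783, 0.3595, 0.0938]
ee_rot: [0.3, 0.954, -0.0, -0.0]
ft_force: [-0.2, 0.6, -0.1]
grip_width: 0.5
```

Request:
send_rows --pt "0 0 0" --pt "0 0 0" --pt "0 0 0" --pt "0 0 0" --pt "0 0 0" --roll '[0,0,0,0,0]' --jaw 0.0 --newtons 40

```text
clock: 4.32
position: [0.3788, 0.3601, 0.0947]
ee_rot: [0.3, 0.954, 0.001, 0.001]
ft_force: [-0.7, -0.6, 6.2]
grip_width: 0.157
```

```bash
python3 - <<'E'
from plan import *
P=pose(); print(P, monitor.get_obs()['ft_force'],monitor.get_obs()['grip_width'])
C=np.array([.4597,.3035]); s=np.array([.3781,.3599,.0926,145.06])
a0=np.degrees(np.arctan2(*(s[:2]-C)[::-1])); r=np.hypot(*(s[:2]-C)); print(a0,r)
w=[[*(C+r*np.array([np.cos(np.radians(a)),np.sin(np.radians(a))])),s[2],s[3]+a-a0] for a in np.linspace(a0,171,11)[1:]]
plan(w,38,s)
E
```

```text
[3.78829487e-01 3.60130527e-01 9.47328574e-02 1.45030684e+02] [-0.69140034 -0.57322579  6.18366853] 0.15711799623445435
145.34868408799548 0.09919435467807632
{"offset": [[0, -4, 0], [0, -9, 0], [-1, -13, 0], [-2, -18, 0], [-3, -22, 0]], "roll": [-0.04, -0.09, -0.13, -0.18, -0.22]}
{"offset": [[0, -4, 0], [0, -9, 0], [-1, -13, 0], [-1, -18, 0], [-2, -22, 0]], "roll": [-0.05, -0.09, -0.14, -0.18, -0.23]}
end [0.3614, 0.319, 0.0926, 170.8431]
```

Request:
send_rows --pt "0 -4 -2" --pt "0 -9 -2" --pt "-1 -13 -2" --pt "-2 -18 -2" --pt "-3 -22 -2" --roll '[-0.04,-0.09,-0.13,-0.18,-0.22]'

```text
clock: 4.73
position: [0.3676, 0.3397, 0.0949]
ee_rot: [0.192, 0.981, 0.0, -0.0]
ft_force: [1.7, 5.2, -15.1]
grip_width: 0.153
```

Request:
send_rows --pt "0 -4 0" --pt "0 -9 0" --pt "-1 -13 0" --pt "-1 -18 0" --pt "-2 -22 0" --roll '[-0.05,-0.09,-0.14,-0.18,-0.23]'

```text
clock: 5.15
position: [0.3617, 0.3183, 0.0949]
ee_rot: [0.079, 0.997, 0.0, 0.0]
ft_force: [3.9, 2.9, -16.5]
grip_width: 0.152
```

Request:
send_rows --pt "0 0 0" --pt "0 0 0" --pt "0 0 0" --pt "0 0 0" --pt "0 0 0" --roll '[0,0,0,0,0]'

```text
clock: 5.57
position: [0.3617, 0.3183, 0.0949]
ee_rot: [0.08, 0.997, -0.0, 0.0]
ft_force: [4.3, 3.7, -16.4]
grip_width: 0.152
```

```bash
python3 - <<'E'
from plan import *
P=pose(); print(P, monitor.get_obs()['ft_force'],monitor.get_obs()['torque'],monitor.get_obs()['grip_width'])
print(np.degrees(np.arctan2(P[1]-.3035,P[0]-.4597)))
E
```

```text
[3.61719814e-01 3.18272163e-01 9.48649759e-02 1.70841238e+02] [  4.30297683   3.6559397  -16.41346405] [ 0.64392674 -0.91574822  0.22753759] 0.1523736677228699
171.42626954277668
```

Request:
send_rows --pt "0 -1 1" --pt "0 -2 2" --pt "0 -3 2" --pt "0 -4 2" --pt "0 -4 2" --roll '[-0.01,-0.02,-0.03,-0.04,-0.04]'

```text
clock: 5.98
position: [0.3618, 0.3181, 0.0948]
ee_rot: [0.06, 0.998, 0.004, 0.001]
ft_force: [3.2, 14.6, -7.8]
grip_width: 0.159
```

Request:
send_rows --pt "0 0 0" --pt "0 0 0" --pt "0 0 0" --pt "0 0 0" --pt "0 0 0" --roll '[0,0,0,0,0]'

```text
clock: 6.4
position: [0.3619, 0.3181, 0.0948]
ee_rot: [0.059, 0.998, 0.003, 0.001]
ft_force: [5.2, 13.9, -7.3]
grip_width: 0.161
```

```bash
python3 - <<'E'
from plan import *
P=pose(); print(P)
print(np.degrees(np.arctan2(P[1]-.3035,P[0]-.4597)))
E
```

```text
[3.61897952e-01 3.18146899e-01 9.48061759e-02 1.73194292e+02]
171.48264658057533
```

Request:
send_rows --pt "0 3 -1" --pt "0 3 -1" --pt "0 3 -1" --pt "0 3 -1" --pt "0 3 -1" --roll '[0.04,0.04,0.04,0.04,0.04]'

```text
clock: 6.82
position: [0.3617, 0.3183, 0.0948]
ee_rot: [0.079, 0.997, 0.001, 0.001]
ft_force: [3.7, 4.0, -1.8]
grip_width: 0.152
```

Request:
send_rows --pt "0 0 0" --pt "0 0 0" --pt "0 0 0" --pt "0 0 0" --pt "0 0 0" --roll '[0,0,0,0,0]' --jaw 0.5

```text
clock: 7.23
position: [0.3612, 0.3176, 0.0943]
ee_rot: [0.08, 0.997, -0.0, -0.0]
ft_force: [0.1, -0.2, -0.1]
grip_width: 0.499
```

Request:
send_rows --pt "0 0 -30" --pt "0 0 -60" --pt "0 0 -90" --pt "0 0 -100" --pt "0 0 -100" --roll '[0,0,0,0,0]'

```text
clock: 7.65
position: [0.3623, 0.3187, 0.1967]
ee_rot: [0.08, 0.997, 0.001, 0.002]
ft_force: [0.5, 0.4, 0.3]
grip_width: 0.501
```

Request:
send_rows --pt "0 0 0" --pt "0 0 0" --pt "0 0 0" --pt "0 0 0" --pt "0 0 0" --roll '[0,0,0,0,0]'

```text
clock: 8.07
position: [0.3609, 0.3176, 0.1936]
ee_rot: [0.08, 0.997, -0.0, -0.001]
ft_force: [1.0, -0.2, 0.3]
grip_width: 0.498
```

```bash
python3 - <<'E'
from plan import *; from h import *
print(pose(),monitor.get_obs()['joint_pos'].round(2))
im,d,p=grab('wrist'); W=world(p,d); X,Y,Z=np.moveaxis(W,2,0); H,S,V=cv2.split(cv2.cvtColor(im,cv2.COLOR_BGR2HSV))
C=np.array([.4597,.3035]);rr=np.hypot(X-C[0],Y-C[1]); m=(H>18)&(H<35)&(S>140)&(abs(Z-.12)<.003)&(rr<.13); g=W[m].mean(0); print(m.sum(),g,np.degrees(np.arctan2(g[1]-C[1],g[0]-C[0])))
m=(H>45)&(H<85)&(S>80)&(rr<.13)&(rr>.09)&(Z<.08); g=W[m].mean(0); print(m.sum(),g,np.degrees(np.arctan2(g[1]-C[1],g[0]-C[0])))
mm=(abs(Z-.026)<.004)&(rr>.03)&(rr<.066);an=np.arctan2(Y-C[1],X-C[0]); print(mm.sum(),np.degrees(np.angle(np.exp(4j*an[mm]).mean()))/4)
E
```

```text
[  0.36092599   0.31763235   0.19361961 170.86005431] [ 0.3   0.19 -1.2   1.83  0.19  1.24  0.46]
650 [0.36111996 0.31895494 0.11999752] 171.08994833774494
251 [0.36046171 0.30211905 0.06614761] -179.20275210303694
1351 -8.800270415469633
```

```bash
python3 - <<'E'
from plan import *
c=plan([[.46,.3037,.17,216],[.46,.3037,.10,216]],30)
c=plan([[.46,.3037,.048,216]],20,c)
E
```

```text
{"offset": [[-14, 0, 3], [-29, 1, 7], [-43, 1, 10], [-57, 1, 14], [-71, 1, 17]], "roll": [-0.11, -0.23, -0.34, -0.45, -0.56]}
{"offset": [[-13, -7, 3], [-25, -15, 7], [-25, -15, 30], [-25, -15, 53], [-25, -15, 77]], "roll": [-0.12, -0.23, -0.23, -0.23, -0.23]}
end [0.4601, 0.3033, 0.0998, 216.1243]
{"offset": [[0, 0, 17], [0, 0, 35], [0, 0, 52], [0, 0, 52], [0, 0, 52]], "roll": [0.0, 0.0, 0.0, 0.0, 0.0]}
end [0.4601, 0.3033, 0.0478, 216.1243]
```

Request:
send_rows --pt "-14 0 3" --pt "-29 1 7" --pt "-43 1 10" --pt "-57 1 14" --pt "-71 1 17" --roll '[-0.11,-0.23,-0.34,-0.45,-0.56]' --jaw 0.7

```text
clock: 8.53
position: [0.4321, 0.3073, 0.1766]
ee_rot: [-0.201, 0.98, -0.0, -0.0]
ft_force: [-0.1, 0.1, 0.9]
grip_width: 0.695
```

Request:
send_rows --pt "-13 -7 3" --pt "-25 -15 7" --pt "-25 -15 30" --pt "-25 -15 53" --pt "-25 -15 77" --roll '[-0.12,-0.23,-0.23,-0.23,-0.23]'

```text
clock: 8.95
position: [0.4606, 0.3035, 0.0991]
ee_rot: [-0.31, 0.951, 0.0, -0.0]
ft_force: [-0.1, -0.5, -0.8]
grip_width: 0.698
```

Request:
send_rows --pt "0 0 0" --pt "0 0 0" --pt "0 0 17" --pt "0 0 34" --pt "0 0 52" --roll '[0,0,0,0,0]'

```text
clock: 9.37
position: [0.4616, 0.3042, 0.0498]
ee_rot: [-0.31, 0.951, 0.0, 0.002]
ft_force: [-0.3, 0.9, -0.3]
grip_width: 0.7
```

Request:
send_rows --pt "0 0 0" --pt "0 0 0" --pt "0 0 0" --pt "0 0 0" --pt "0 0 0" --roll '[0,0,0,0,0]' --jaw 0.0 --newtons 50

```text
clock: 9.78
position: [0.4612, 0.3041, 0.0499]
ee_rot: [-0.31, 0.951, 0.0, 0.001]
ft_force: [-1.2, -1.7, 7.0]
grip_width: 0.385
```

```bash
python3 - <<'E'
from plan import *
print(pose(),monitor.get_obs()['joint_pos'].round(2))
c=plan([[.4601,.3033,.0658,216.1],[.4961,.3300,.0658,216.1]],12,[.4601,.3033,.0478,216.1])
c=plan([[.4961,.3300,.027,216.1]],12,c)
E
```

```text
[4.61210511e-01 3.04058311e-01 4.99068437e-02 2.16096397e+02] [ 0.2   0.61 -1.09  1.81  0.61  1.1   1.1 ]
{"offset": [[0, 0, -9], [0, 0, -18], [-11, 0, -18], [-22, 0, -18], [-34, 0, -18]], "roll": [-0.0, -0.0, -0.0, -0.0, -0.0]}
{"offset": [[-11, 0, 0], [-11, 0, 0], [-11, 0, 0], [-11, 0, 0], [-11, 0, 0]], "roll": [-0.0, -0.0, -0.0, -0.0, -0.0]}
end [0.4965, 0.3298, 0.0658, 216.1]
{"offset": [[0, 0, 10], [0, 0, 19], [0, 0, 29], [0, 0, 39], [0, 0, 39]], "roll": [-0.0, -0.0, -0.0, -0.0, -0.0]}
end [0.4965, 0.3298, 0.0268, 216.1]
```

Request:
send_rows --pt "0 0 -9" --pt "0 0 -20" --pt "-11 0 -20" --pt "-22 0 -20" --pt "-34 0 -20" --roll '[0,0,0,0,0]'

```text
clock: 10.2
position: [0.4886, 0.3236, 0.0698]
ee_rot: [-0.31, 0.951, -0.0, 0.001]
ft_force: [-0.5, 0.7, -0.7]
grip_width: 0.386
```

Request:
send_rows --pt "-11 0 0" --pt "-11 0 0" --pt "-11 0 0" --pt "-11 0 0" --pt "-11 0 0" --roll '[0,0,0,0,0]'

```text
clock: 10.62
position: [0.4963, 0.3296, 0.0686]
ee_rot: [-0.31, 0.951, -0.0, -0.0]
ft_force: [-0.5, -0.2, -1.6]
grip_width: 0.389
```

Request:
send_rows --pt "0 0 10" --pt "0 0 20" --pt "0 0 30" --pt "0 0 38" --pt "0 0 40" --roll '[0,0,0,0,0]'

```text
clock: 11.03
position: [0.4965, 0.3295, 0.0279]
ee_rot: [-0.31, 0.951, -0.001, -0.001]
ft_force: [-7.1, -9.1, 29.4]
grip_width: 0.386
```

Request:
send_rows --pt "0 0 2" --pt "0 0 2" --pt "0 0 2" --pt "0 0 2" --pt "0 0 2" --roll '[0,0,0,0,0]'

```text
clock: 11.45
position: [0.4966, 0.3296, 0.0279]
ee_rot: [-0.31, 0.951, -0.001, -0.0]
ft_force: [-9.4, -10.0, 29.0]
grip_width: 0.387
```

Request:
send_rows --pt "0 0 -3" --pt "0 0 -3" --pt "0 0 -3" --pt "0 0 -3" --pt "0 0 -3" --roll '[0,0,0,0,0]' --jaw 0.55

```text
clock: 11.87
position: [0.4966, 0.3298, 0.0287]
ee_rot: [-0.31, 0.951, -0.0, -0.0]
ft_force: [0.5, 0.7, 0.7]
grip_width: 0.553
```

Request:
send_rows --pt "0 0 -20" --pt "0 0 -60" --pt "0 0 -100" --pt "0 0 -140" --pt "0 0 -180" --roll '[0,0,0,0,0]'

```text
clock: 12.28
position: [0.4963, 0.3298, 0.2108]
ee_rot: [-0.31, 0.951, -0.0, -0.0]
ft_force: [1.2, 0.0, 0.3]
grip_width: 0.551
```

```bash
python3 - <<'E'
from plan import *; from h import *
print(pose()); im,d,p=grab('wrist'); W=world(p,d); X,Y,Z=np.moveaxis(W,2,0)
m=(np.hypot(X-.4597,Y-.3035)<.066)&(Z>.045)&(Z<.1); print('inside drum tops',m.sum(),W[m].mean(0),np.percentile(Z[m],[50,99]))
plan([[.44,.15,.24,170],[.50,.0,.24,120],[.51,-.08,.24,90]],38,[.4965,.3298,.0248+.18-.18+.18,216.1])
E
```

```text
[4.96308037e-01 3.29780718e-01 2.10824540e-01 2.16132822e+02]
inside drum tops 1465 [0.49485686 0.3282128  0.0557128 ] [0.0563329  0.06301413]
{"offset": [[22, -16, -5], [43, -32, -10], [65, -48, -15], [87, -64, -20], [108, -80, -25]], "roll": [0.11, 0.23, 0.34, 0.46, 0.57]}
{"offset": [[10, -25, -5], [19, -50, -10], [13, -70, -10], [7, -89, -10], [0, -108, -10]], "roll": [0.12, 0.23, 0.34, 0.45, 0.56]}
{"offset": [[-15, -13, 0], [-31, -26, 0], [-46, -39, 0], [-62, -52, 0], [-78, -64, 0]], "roll": [0.11, 0.22, 0.33, 0.44, 0.55]}
{"offset": [[-15, -7, 0], [-30, -13, 0], [-44, -19, 0], [-59, -26, 0], [-74, -32, 0]], "roll": [0.1, 0.21, 0.31, 0.42, 0.52]}
end [0.5097, -0.0799, 0.2398, 90.0493]
```

Cap_a's top is at 62–63 mm, so it is on the floor of compartment 0. Now to the bench caps.

Request:
send_rows --pt "22 -16 -5" --pt "43 -32 -10" --pt "65 -48 -15" --pt "87 -64 -20" --pt "108 -80 -25" --roll '[0.11,0.23,0.34,0.46,0.57]'

```text
clock: 12.75
position: [0.456, 0.2005, 0.2338]
ee_rot: [-0.027, 1.0, -0.0, -0.0]
ft_force: [0.8, -0.3, 2.0]
grip_width: 0.549
```

Request:
send_rows --pt "10 -25 -5" --pt "19 -50 -10" --pt "13 -70 -10" --pt "7 -89 -10" --pt "0 -108 -10" --roll '[0.12,0.23,0.34,0.45,0.56]'

```text
clock: 13.17
position: [0.4632, 0.0923, 0.2444]
ee_rot: [0.25, 0.968, -0.001, 0.001]
ft_force: [0.4, -0.1, 0.1]
grip_width: 0.554
```

Request:
send_rows --pt "-15 -13 0" --pt "-31 -26 0" --pt "-46 -39 0" --pt "-62 -52 0" --pt "-78 -64 0" --roll '[0.11,0.22,0.33,0.44,0.55]'

```text
clock: 13.58
position: [0.5011, -0.0009, 0.244]
ee_rot: [0.504, 0.864, -0.0, 0.0]
ft_force: [0.3, -0.4, -0.7]
grip_width: 0.55
```

Request:
send_rows --pt "-15 -7 0" --pt "-30 -13 0" --pt "-44 -19 0" --pt "-59 -26 0" --pt "-74 -32 0" --roll '[0.1,0.21,0.31,0.42,0.52]'

```text
clock: 14.0
position: [0.5099, -0.0806, 0.244]
ee_rot: [0.709, 0.706, -0.0, -0.0]
ft_force: [0.9, 0.5, 0.4]
grip_width: 0.547
```

Request:
send_rows --pt "0 0 0" --pt "0 0 0" --pt "0 0 0" --pt "0 0 0" --pt "0 0 0" --roll '[0,0,0,0,0]' --jaw 0.7

```text
clock: 14.42
position: [0.51, -0.0788, 0.2444]
ee_rot: [0.706, 0.708, 0.0, 0.0]
ft_force: [0.1, -0.0, -0.4]
grip_width: 0.701
```

```bash
cat > caps.py <<'E'
from h import *; from m import circ; from plan import *
def caps(save=None):
    print(pose(),monitor.get_obs()['clock']); im,d,p=grab('wrist',save); W=world(p,d); X,Y,Z=np.moveaxis(W,2,0)
    H,S,V=cv2.split(cv2.cvtColor(im,cv2.COLOR_BGR2HSV))
    m=(d>0)&(d>.2)&(abs(Z-.05)<.003)&(X>.4)&(X<.78)&(Y>-.2)&(Y<.1)&((H<22)|(H>170))&(S>50)
    k,l,s,c=cv2.connectedComponentsWithStats(cv2.morphologyEx(m.astype(np.uint8),cv2.MORPH_CLOSE,np.ones((5,5))))
    for i in range(1,k):
        P=W[(l==i)&m]
        if len(P)>60: print('cap',len(P),c[i].round(),'centre',circ(P[:,:2],None).round(4),'mid',((P.min(0)+P.max(0))/2).round(4),'ext',np.ptp(P,axis=0).round(3))
    return W,im
if __name__=='__main__': import sys; caps(sys.argv[1] if len(sys.argv)>1 else None)
E
python3 caps.py w2
```

```text
[ 5.09975551e-01 -7.88115738e-02  2.44362372e-01  9.02108267e+01] 14.4167
cap 597 [406. 169.] centre [ 0.5805 -0.0465  0.0141] mid [ 0.5806 -0.0462  0.05  ] ext [0.033 0.033 0.006]
cap 566 [479. 195.] centre [ 0.6477 -0.0684  0.0138] mid [ 0.6482 -0.0685  0.05  ] ext [0.033 0.033 0.006]
cap 655 [329. 220.] centre [ 0.515  -0.0922  0.0137] mid [ 0.5148 -0.0923  0.05  ] ext [0.032 0.034 0.006]
cap 70 [419. 288.] centre [ 0.5989 -0.2999  0.1433] mid [ 0.602  -0.1581  0.0499] ext [0.055 0.007 0.006]
```

View pics/w2.png

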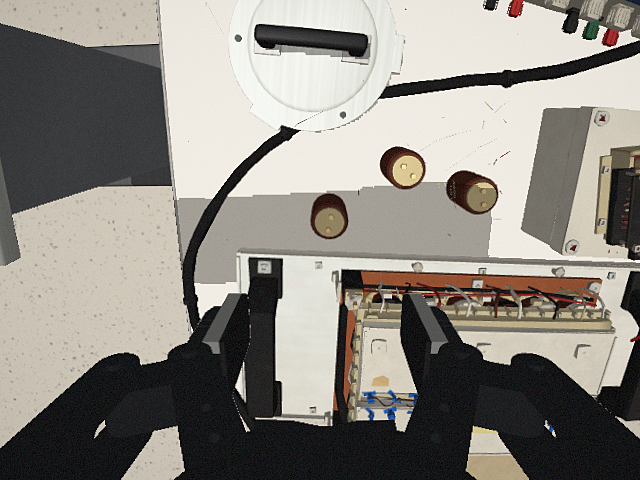

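The wrist view shows three caps at (329,216), (404,168) and (473,193), and the lid handle at (310,40). The chassis edge runs along row 255.

```bash
python3 - <<'E'
from plan import *
c=plan([[.5148,-.0923,.10,90]],38); c=plan([[.5148,-.0923,.021,90]],28,c)
print('carry'); c=plan([[.5148,-.0923,.10,90],[.47,.03,.19,105],[.44,.17,.19,120],[.4862,.2671,.15,126]],36,c); c=plan([[.4862,.2671,.12,126],[.4862,.2671,.026,126]],26,c)
E
```

```text
{"offset": [[-3, 1, 36], [-7, 2, 72], [-10, 4, 108], [-13, 5, 144], [-13, 5, 144]], "roll": [0.0, 0.0, 0.0, 0.0, 0.0]}
end [0.515, -0.092, 0.1004, 90.1751]
{"offset": [[0, 0, 26], [0, 0, 53], [0, 0, 79], [0, 0, 79], [0, 0, 79]], "roll": [0.0, 0.0, 0.0, 0.0, 0.0]}
end [0.515, -0.092, 0.0214, 90.1751]
carry
{"offset": [[0, 0, -26], [0, 0, -52], [0, 0, -79], [24, -9, -97], [49, -18, -115]], "roll": [0.0, 0.0, 0.0, -0.05, -0.1]}
{"offset": [[25, -6, -18], [50, -13, -36], [75, -19, -54], [111, -23, -54], [147, -27, -54]], "roll": [-0.05, -0.11, -0.16, -0.22, -0.29]}
{"offset": [[35, 6, 0], [70, 13, 0], [88, 33, 10], [106, 53, 20], [124, 73, 30]], "roll": [-0.07, -0.13, -0.16, -0.18, -0.21]}
{"offset": [[14, 23, 10], [14, 23, 10], [14, 23, 10], [14, 23, 10], [14, 23, 10]], "roll": [-0.03, -0.03, -0.03, -0.03, -0.03]}
end [0.4859, 0.2674, 0.1504, 126.2715]
{"offset": [[0, 0, 15], [0, 0, 30], [0, 0, 54], [0, 0, 77], [0, 0, 101]], "roll": [0.0, 0.0, 0.0, 0.0, 0.0]}
{"offset": [[0, 0, 23], [0, 0, 23], [0, 0, 23], [0, 0, 23], [0, 0, 23]], "roll": [0.0, 0.0, 0.0, 0.0, 0.0]}
end [0.4859, 0.2674, 0.0264, 126.2715]
```

Request:
send_rows --pt "-3 1 36" --pt "-7 2 72" --pt "-10 4 108" --pt "-13 5 144" --pt "-13 5 144" --roll '[0,0,0,0,0]'

```text
clock: 14.88
position: [0.5111, -0.0928, 0.0944]
ee_rot: [0.707, 0.708, -0.002, -0.004]
ft_force: [-0.3, 0.2, 0.2]
grip_width: 0.699
```

Request:
send_rows --pt "0 0 26" --pt "0 0 53" --pt "0 0 79" --pt "0 0 79" --pt "0 0 79" --roll '[0,0,0,0,0]'

```text
clock: 15.3
position: [0.5152, -0.0924, 0.0225]
ee_rot: [0.706, 0.708, -0.0, -0.0]
ft_force: [0.4, 0.1, 0.7]
grip_width: 0.7
```

Request:
send_rows --pt "0 0 0" --pt "0 0 0" --pt "0 0 0" --pt "0 0 0" --pt "0 0 0" --roll '[0,0,0,0,0]' --jaw 0.0 --newtons 60

```text
clock: 15.72
position: [0.5165, -0.0931, 0.0239]
ee_rot: [0.707, 0.707, 0.001, 0.002]
ft_force: [-3.0, -0.4, 11.4]
grip_width: 0.379
```

Request:
send_rows --pt "0 0 -26" --pt "0 0 -52" --pt "0 0 -79" --pt "24 -9 -97" --pt "49 -18 -115" --roll '[0,0,0,-0.05,-0.1]'

```text
clock: 16.13
position: [0.4976, -0.0444, 0.1389]
ee_rot: [0.671, 0.742, 0.0, 0.001]
ft_force: [1.0, 0.2, -0.4]
grip_width: 0.385
```

Request:
send_rows --pt "25 -6 -18" --pt "50 -13 -36" --pt "75 -19 -54" --pt "111 -23 -54" --pt "147 -27 -54" --roll '[-0.05,-0.11,-0.16,-0.22,-0.29]'

```text
clock: 16.55
position: [0.4556, 0.1008, 0.1926]
ee_rot: [0.556, 0.831, 0.0, 0.002]
ft_force: [0.9, 0.7, -1.7]
grip_width: 0.385
```

Request:
send_rows --pt "35 6 0" --pt "70 13 0" --pt "88 33 10" --pt "106 53 20" --pt "124 73 30" --roll '[-0.07,-0.13,-0.16,-0.18,-0.21]'

```text
clock: 16.97
position: [0.4764, 0.2434, 0.1612]
ee_rot: [0.466, 0.885, 0.0, 0.001]
ft_force: [1.1, -0.6, -0.1]
grip_width: 0.385
```

Request:
send_rows --pt "14 23 10" --pt "14 23 10" --pt "14 23 10" --pt "14 23 10" --pt "14 23 10" --roll '[-0.03,-0.03,-0.03,-0.03,-0.03]'

```text
clock: 17.38
position: [0.487, 0.2657, 0.1513]
ee_rot: [0.453, 0.891, 0.0, 0.001]
ft_force: [0.5, -0.3, -1.6]
grip_width: 0.384
```

```bash
python3 - <<'E'
from plan import *; from h import *
print(pose()); print(monitor.get_obs()['grip_width']); grab('wrist','w3')
E
```

```text
[  0.4869722    0.26569621   0.15131964 126.06435516]
0.38429109829528635
```

View pics/w3.png

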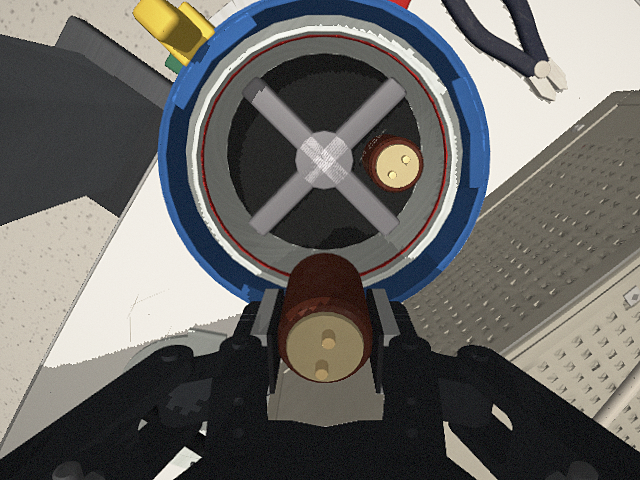

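The cap is held upright, and cap_a is in its quarter at (397,165). Lowering into compartment 3.

Request:
send_rows --pt "0 0 15" --pt "0 0 35" --pt "0 0 60" --pt "0 0 80" --pt "0 0 100" --roll '[0,0,0,0,0]'

```text
clock: 17.85
position: [0.4871, 0.2653, 0.05]
ee_rot: [0.454, 0.891, -0.0, 0.001]
ft_force: [-0.4, 0.1, -1.6]
grip_width: 0.384
```

Request:
send_rows --pt "0 0 12" --pt "0 0 20" --pt "0 0 22" --pt "0 0 23" --pt "0 0 23" --roll '[0,0,0,0,0]'

```text
clock: 18.27
position: [0.4871, 0.2669, 0.0282]
ee_rot: [0.453, 0.892, 0.0, 0.0]
ft_force: [-0.3, -0.8, 0.6]
grip_width: 0.384
```

Request:
send_rows --pt "0 0 -1" --pt "0 0 -1" --pt "0 0 -1" --pt "0 0 -1" --pt "0 0 -1" --roll '[0,0,0,0,0]' --jaw 0.55

```text
clock: 18.68
position: [0.4867, 0.2668, 0.0285]
ee_rot: [0.453, 0.892, 0.0, 0.0]
ft_force: [0.1, -0.3, 0.5]
grip_width: 0.551
```

Request:
send_rows --pt "0 0 -20" --pt "0 0 -60" --pt "0 0 -100" --pt "0 0 -140" --pt "0 0 -160" --roll '[0,0,0,0,0]'

```text
clock: 19.1
position: [0.4873, 0.268, 0.1929]
ee_rot: [0.452, 0.892, 0.002, 0.001]
ft_force: [-0.0, -0.1, 0.6]
grip_width: 0.551
```

```bash
cat > drum.py <<'E'
from plan import *; from h import *
def tops():
    print(pose()); im,d,p=grab('wrist'); W=world(p,d); X,Y,Z=np.moveaxis(W,2,0); rr=np.hypot(X-.4597,Y-.3035); an=np.degrees(np.arctan2(Y-.3035,X-.4597))+9
    for k,a in enumerate((45,135,225,315)):
        m=(rr<.066)&(Z>.04)&(Z<.1)&(abs((an-a+180)%360-180)<45)&(d>.13)
        if m.sum()>50: q=W[m&(Z>.05)]; print('comp',k,m.sum(),((q.min(0)+q.max(0))/2).round(4),'top',np.percentile(Z[m],[50,99]).round(4))
if __name__=='__main__': tops()
E
python3 - <<'E'
from drum import *
tops()
plan([[.44,.15,.2,115],[.50,.02,.2,95],[.5806,-.0462,.15,90]],38)
E
```

```text
[  0.48732143   0.26804333   0.19293498 126.19430593]
comp 0 1868 [0.4964 0.3295 0.0572] top [0.0564 0.0629]
comp 3 1669 [0.4876 0.267  0.0569] top [0.0562 0.0628]
{"offset": [[-17, -27, -1], [-34, -55, -2], [-50, -82, -4], [-67, -109, -5], [-102, -116, -5]], "roll": [0.05, 0.1, 0.15, 0.2, 0.28]}
{"offset": [[-36, 3, 0], [-72, 6, 0], [-107, 9, 0], [-130, 22, 13], [-152, 35, 25]], "roll": [0.09, 0.18, 0.26, 0.29, 0.31]}
{"offset": [[-18, 20, 13], [-35, 39, 25], [-35, 39, 25], [-35, 39, 25], [-35, 39, 25]], "roll": [0.02, 0.04, 0.04, 0.04, 0.04]}
end [0.5805, -0.0461, 0.1501, 90.0777]
```

Request:
send_rows --pt "-17 -27 -1" --pt "-34 -55 -2" --pt "-50 -82 -4" --pt "-67 -109 -5" --pt "-102 -116 -5" --roll '[0.05,0.1,0.15,0.2,0.28]'

```text
clock: 19.57
position: [0.4499, 0.1158, 0.1936]
ee_rot: [0.572, 0.82, -0.002, 0.002]
ft_force: [1.2, 0.8, 0.0]
grip_width: 0.551
```

Request:
send_rows --pt "-36 3 0" --pt "-72 6 0" --pt "-107 9 0" --pt "-130 22 13" --pt "-152 35 25" --roll '[0.09,0.18,0.26,0.29,0.31]' --jaw 0.7

```text
clock: 19.98
position: [0.5392, -0.0175, 0.1678]
ee_rot: [0.694, 0.72, -0.0, 0.001]
ft_force: [-0.5, 0.5, 1.6]
grip_width: 0.701
```

Request:
send_rows --pt "-18 20 13" --pt "-35 39 25" --pt "-35 39 25" --pt "-35 39 25" --pt "-35 39 25" --roll '[0.02,0.04,0.04,0.04,0.04]'

```text
clock: 20.4
position: [0.5783, -0.0473, 0.1432]
ee_rot: [0.706, 0.708, 0.0, -0.0]
ft_force: [-0.3, 0.8, 1.4]
grip_width: 0.7
```

```bash
python3 - <<'E'
from caps import *
caps()
c=plan([[.5806,-.0462,.10,90]],38); c=plan([[.5806,-.0462,.022,90]],28,c)
print('carry'); c=plan([[.5806,-.0462,.12,90],[.50,.03,.19,105],[.42,.17,.19,120],[.4332,.3399,.15,126]],36,c)
E
```

```text
[ 5.78314508e-01 -4.72775765e-02  1.43191082e-01  9.01140340e+01] 20.4
cap 1169 [328. 237.] centre [ 0.5813 -0.0461  0.014 ] mid [ 0.5813 -0.0463  0.05  ] ext [0.033 0.035 0.006]
cap 1037 [430. 270.] centre [ 0.6483 -0.0681  0.014 ] mid [ 0.6486 -0.0687  0.05  ] ext [0.033 0.034 0.006]
cap 204 [324. 388.] centre [0.5152 0.956  1.1173] mid [ 0.5818 -0.162   0.05  ] ext [0.074 0.016 0.006]
{"offset": [[0, 1, 22], [1, 2, 44], [1, 2, 44], [1, 2, 44], [1, 2, 44]], "roll": [0.0, 0.0, 0.0, 0.0, 0.0]}
end [0.5803, -0.0461, 0.0997, 90.1502]
{"offset": [[0, 0, 26], [0, 0, 52], [0, 0, 78], [0, 0, 78], [0, 0, 78]], "roll": [0.0, 0.0, 0.0, 0.0, 0.0]}
end [0.5803, -0.0461, 0.0217, 90.1502]
carry
{"offset": [[0, 0, -33], [0, 0, -66], [0, 0, -98], [19, -20, -116], [38, -40, -133]], "roll": [0.0, 0.0, 0.0, -0.06, -0.13]}
{"offset": [[22, -17, -18], [43, -35, -35], [73, -47, -35], [103, -59, -35], [133, -71, -35]], "roll": [-0.06, -0.13, -0.18, -0.23, -0.29]}
{"offset": [[32, -3, 0], [64, -7, 0], [94, 10, 8], [124, 26, 16], [154, 42, 24]], "roll": [-0.05, -0.1, -0.12, -0.14, -0.16]}
{"offset": [[27, 21, 8], [54, 42, 16], [54, 42, 16], [54, 42, 16], [54, 42, 16]], "roll": [-0.02, -0.05, -0.05, -0.05, -0.05]}
end [0.4328, 0.3402, 0.1497, 126.2466]
```

Request:
send_rows --pt "0 1 22" --pt "1 1 44" --pt "1 1 44" --pt "1 1 44" --pt "1 1 44" --roll '[0,0,0,0,0]' --jaw 0.6

```text
clock: 20.87
position: [0.5801, -0.0467, 0.1009]
ee_rot: [0.706, 0.708, 0.0, 0.001]
ft_force: [-0.7, 0.4, 0.6]
grip_width: 0.602
```

Request:
send_rows --pt "0 0 0" --pt "0 0 0" --pt "0 0 0" --pt "0 0 0" --pt "0 0 0" --roll '[0,0,0,0,0]'

```text
clock: 21.28
position: [0.5797, -0.0472, 0.0996]
ee_rot: [0.707, 0.707, 0.0, 0.0]
ft_force: [0.6, -0.7, -0.7]
grip_width: 0.601
```

Request:
send_rows --pt "1 1 26" --pt "1 1 52" --pt "1 1 78" --pt "1 1 78" --pt "1 1 78" --roll '[0,0,0,0,0]'

```text
clock: 21.7
position: [0.5799, -0.0459, 0.0208]
ee_rot: [0.707, 0.708, -0.001, -0.001]
ft_force: [0.4, -0.0, 0.1]
grip_width: 0.599
```

Request:
send_rows --pt "0 0 0" --pt "0 0 0" --pt "0 0 0" --pt "0 0 0" --pt "0 0 0" --roll '[0,0,0,0,0]' --jaw 0.0

```text
clock: 22.12
position: [0.582, -0.0461, 0.0233]
ee_rot: [0.707, 0.707, 0.001, 0.001]
ft_force: [-0.1, 0.4, 8.6]
grip_width: 0.382
```

Request:
send_rows --pt "0 0 -33" --pt "0 0 -66" --pt "0 0 -98" --pt "19 -20 -116" --pt "38 -40 -133" --roll '[0,0,0,-0.06,-0.13]'

```text
clock: 22.53
position: [0.5413, -0.0084, 0.1567]
ee_rot: [0.659, 0.752, 0.001, 0.001]
ft_force: [0.1, 0.3, 0.4]
grip_width: 0.383
```

Request:
send_rows --pt "22 -17 -18" --pt "43 -35 -35" --pt "73 -47 -35" --pt "103 -59 -35" --pt "133 -71 -35" --roll '[-0.06,-0.13,-0.18,-0.23,-0.29]'

```text
clock: 22.95
position: [0.4521, 0.1154, 0.1901]
ee_rot: [0.543, 0.84, -0.0, 0.001]
ft_force: [0.1, 0.1, -0.1]
grip_width: 0.381
```

Request:
send_rows --pt "32 -3 0" --pt "64 -7 0" --pt "94 10 8" --pt "124 26 16" --pt "154 42 24" --roll '[-0.05,-0.1,-0.12,-0.14,-0.16]'

```text
clock: 23.37
position: [0.4289, 0.273, 0.166]
ee_rot: [0.475, 0.88, 0.0, 0.002]
ft_force: [1.5, -1.8, -0.5]
grip_width: 0.383
```

Request:
send_rows --pt "27 21 8" --pt "54 42 16" --pt "54 42 16" --pt "54 42 16" --pt "54 42 16" --roll '[-0.02,-0.05,-0.05,-0.05,-0.05]'

```text
clock: 23.78
position: [0.4337, 0.3402, 0.1497]
ee_rot: [0.453, 0.892, -0.0, 0.0]
ft_force: [-0.0, -1.2, -0.8]
grip_width: 0.381
```

Request:
send_rows --pt "0 0 0" --pt "0 0 0" --pt "0 0 0" --pt "0 0 0" --pt "0 0 0" --roll '[0,0,0,0,0]'

```text
clock: 24.2
position: [0.4341, 0.3396, 0.1495]
ee_rot: [0.453, 0.891, -0.0, 0.0]
ft_force: [0.1, 0.1, -1.1]
grip_width: 0.385
```

```bash
python3 - <<'E'
from drum import *
tops(); print(monitor.get_obs()['grip_width'])
plan([[.4332,.3399,.12,126],[.4332,.3399,.0275,126]],25)
E
```

```text
[  0.43408726   0.33963065   0.14949714 126.08656857]
comp 0 1073 [0.496  0.334  0.0567] top [0.0542 0.0624]
0.3805478035100271
{"offset": [[0, 0, 15], [1, -1, 29], [1, -1, 53], [1, -1, 76], [1, -1, 99]], "roll": [0.0, 0.0, 0.0, 0.0, 0.0]}
{"offset": [[0, 0, 23], [0, 0, 23], [0, 0, 23], [0, 0, 23], [0, 0, 23]], "roll": [0.0, 0.0, 0.0, 0.0, 0.0]}
end [0.4326, 0.34, 0.0274, 126.1017]
```

Request:
send_rows --pt "0 0 15" --pt "0 0 30" --pt "0 0 53" --pt "0 0 76" --pt "0 0 99" --roll '[0,0,0,0,0]'

```text
clock: 24.67
position: [0.433, 0.3397, 0.0477]
ee_rot: [0.453, 0.892, -0.001, -0.0]
ft_force: [-0.7, -0.7, -0.8]
grip_width: 0.384
```

Request:
send_rows --pt "0 0 12" --pt "0 0 20" --pt "0 0 22" --pt "0 0 23" --pt "0 0 23" --roll '[0,0,0,0,0]'

```text
clock: 25.08
position: [0.4342, 0.3413, 0.028]
ee_rot: [0.453, 0.892, 0.001, 0.0]
ft_force: [-0.5, 0.4, 3.3]
grip_width: 0.382
```

Request:
send_rows --pt "0 0 0" --pt "0 0 0" --pt "0 0 0" --pt "0 0 0" --pt "0 0 0" --roll '[0,0,0,0,0]' --jaw 0.55

```text
clock: 25.5
position: [0.4346, 0.3398, 0.0276]
ee_rot: [0.453, 0.891, 0.0, 0.001]
ft_force: [3.6, -5.0, 5.4]
grip_width: 0.552
```

Request:
send_rows --pt "0 0 -20" --pt "0 0 -60" --pt "0 0 -100" --pt "0 0 -140" --pt "0 0 -160" --roll '[0,0,0,0,0]'

```text
clock: 25.92
position: [0.4337, 0.342, 0.1917]
ee_rot: [0.452, 0.892, 0.002, 0.001]
ft_force: [1.1, 0.5, 0.1]
grip_width: 0.553
```

Request:
send_rows --pt "0 0 0" --pt "0 0 0" --pt "0 0 0" --pt "0 0 0" --pt "0 0 0" --roll '[0,0,0,0,0]'

```text
clock: 26.33
position: [0.4332, 0.3399, 0.1861]
ee_rot: [0.453, 0.892, -0.001, -0.001]
ft_force: [-0.2, 0.1, -0.4]
grip_width: 0.55
```

```bash
python3 - <<'E'
from drum import *
tops()
plan([[.44,.15,.2,115],[.52,.02,.2,95],[.6483,-.0683,.15,90]],38)
E
```

```text
[  0.43315174   0.33992704   0.18609176 126.16983943]
comp 0 1544 [0.4955 0.3301 0.057 ] top [0.056 0.063]
comp 1 1753 [0.4355 0.341  0.0567] top [0.0563 0.0627]
comp 3 1535 [0.4878 0.2672 0.0569] top [0.0559 0.063 ]
{"offset": [[-26, -18, -2], [-52, -36, -5], [-79, -53, -7], [-105, -71, -9], [-131, -89, -11]], "roll": [0.03, 0.06, 0.1, 0.13, 0.16]}
{"offset": [[-29, -13, -3], [-59, -11, -3], [-90, -8, -3], [-120, -6, -3], [-151, -3, -3]], "roll": [0.03, 0.1, 0.17, 0.24, 0.31]}
{"offset": [[-28, 11, 0], [-50, 34, 10], [-71, 56, 20], [-93, 79, 30], [-114, 101, 40]], "roll": [0.07, 0.09, 0.11, 0.13, 0.14]}
{"offset": [[-18, 25, 10], [-18, 25, 10], [-18, 25, 10], [-18, 25, 10], [-18, 25, 10]], "roll": [0.02, 0.02, 0.02, 0.02, 0.02]}
end [0.648, -0.0679, 0.1503, 90.0715]
```

Request:
send_rows --pt "-26 -18 -2" --pt "-52 -36 -5" --pt "-79 -53 -7" --pt "-105 -71 -9" --pt "-131 -89 -11" --roll '[0.03,0.06,0.1,0.13,0.16]'

```text
clock: 26.8
position: [0.4387, 0.1806, 0.1977]
ee_rot: [0.523, 0.852, -0.0, -0.001]
ft_force: [0.6, 0.1, 0.5]
grip_width: 0.548
```

Request:
send_rows --pt "-29 -13 -3" --pt "-59 -11 -3" --pt "-90 -8 -3" --pt "-120 -6 -3" --pt "-151 -3 -3" --roll '[0.03,0.1,0.17,0.24,0.31]' --jaw 0.6

```text
clock: 27.22
position: [0.5052, 0.0444, 0.2009]
ee_rot: [0.649, 0.76, -0.0, 0.0]
ft_force: [0.8, -0.0, 0.3]
grip_width: 0.597
```

Request:
send_rows --pt "-28 11 0" --pt "-50 34 10" --pt "-71 56 20" --pt "-93 79 30" --pt "-114 101 40" --roll '[0.07,0.09,0.11,0.13,0.14]'

```text
clock: 27.63
position: [0.6238, -0.0514, 0.1596]
ee_rot: [0.7, 0.714, -0.001, -0.0]
ft_force: [0.4, 0.4, 0.5]
grip_width: 0.602
```

Request:
send_rows --pt "-18 25 10" --pt "-18 25 10" --pt "-18 25 10" --pt "-18 25 10" --pt "-18 25 10" --roll '[0.02,0.02,0.02,0.02,0.02]'

```text
clock: 28.05
position: [0.6479, -0.0665, 0.1517]
ee_rot: [0.706, 0.708, 0.0, -0.0]
ft_force: [0.4, -0.8, 0.8]
grip_width: 0.605
```

Request:
send_rows --pt "0 0 0" --pt "0 0 0" --pt "0 0 0" --pt "0 0 0" --pt "0 0 0" --roll '[0,0,0,0,0]'

```text
clock: 28.47
position: [0.6483, -0.0677, 0.1515]
ee_rot: [0.707, 0.708, 0.0, 0.0]
ft_force: [-0.4, 0.1, -0.3]
grip_width: 0.6
```

```bash
python3 - <<'E'
from caps import *
W,im=caps('w4'); X,Y,Z=np.moveaxis(W,2,0)
m=(Z>.02)&(Z<.2)&(X>.66)&(X<.8)&(Y>-.13)&(Y<.03); q=W[m]; print('box',m.sum(),q.min(0),q.max(0))
m=(Z>.03)&(Z<.15)&(X>.58)&(X<.72)&(Y<-.1)&(Y>-.2); q=W[m]; print('chassis',m.sum(),q.min(0),q.max(0))
c=plan([[.6483,-.0683,.022,90]],30)
print('carry'); c=plan([[.6483,-.0683,.12,90],[.53,.03,.19,120],[.43,.16,.19,170],[.4233,.2770,.15,216]],36,c)
E
```

```text
[ 6.48257021e-01 -6.77173655e-02  1.51541723e-01  9.00644059e+01] 28.4667
cap 1086 [324. 236.] centre [ 0.6491 -0.0681  0.0139] mid [ 0.649  -0.0688  0.05  ] ext [0.032 0.034 0.006]
box 41048 [ 0.66013455 -0.11780252  0.02001485] [0.79999425 0.02993985 0.19999988]
chassis 10950 [ 0.59159839 -0.19330309  0.03000116] [ 0.71993653 -0.10005885  0.09584406]
{"offset": [[0, 0, 26], [0, 0, 52], [0, 0, 78], [0, 0, 104], [-1, 0, 129]], "roll": [0.0, 0.0, 0.0, 0.0, 0.0]}
end [0.6482, -0.0688, 0.0224, 90.0558]
carry
{"offset": [[0, 0, -33], [0, 0, -65], [0, 0, -98], [20, -24, -112], [40, -47, -126]], "roll": [0.0, 0.0, 0.0, -0.1, -0.21]}
{"offset": [[24, -19, -14], [48, -38, -28], [72, -57, -42], [91, -66, -42], [109, -75, -42]], "roll": [-0.1, -0.21, -0.31, -0.42, -0.53]}
{"offset": [[21, 2, 0], [41, 4, 0], [62, 6, 0], [82, 7, 0], [102, 9, 0]], "roll": [-0.11, -0.22, -0.33, -0.44, -0.55]}
{"offset": [[17, 12, 0], [22, 28, 6], [28, 44, 12], [34, 60, 18], [39, 76, 23]], "roll": [-0.11, -0.22, -0.33, -0.45, -0.56]}
{"offset": [[-3, 16, 6], [-7, 32, 12], [-11, 49, 17], [-11, 49, 17], [-11, 49, 17]], "roll": [-0.12, -0.23, -0.35, -0.35, -0.35]}
end [0.4234, 0.2773, 0.1504, 216.1065]
```

View pics/w4.png

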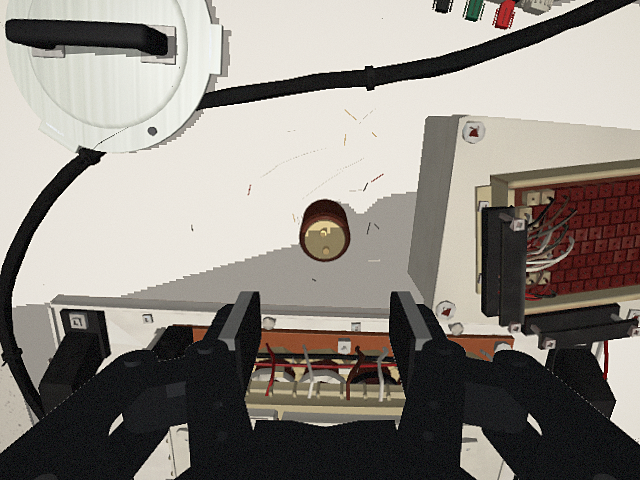

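The cap is at (324,238). The box's left edge is at about column 425, roughly 60–70 mm away, so the fingers and body clear it.

Request:
send_rows --pt "0 1 26" --pt "0 1 52" --pt "0 1 78" --pt "0 1 104" --pt "0 1 129" --roll '[0,0,0,0,0]'

```text
clock: 28.93
position: [0.6491, -0.0678, 0.021]
ee_rot: [0.707, 0.707, -0.0, 0.0]
ft_force: [0.9, -1.2, -0.4]
grip_width: 0.601
```

Request:
send_rows --pt "0 0 0" --pt "0 0 0" --pt "0 0 0" --pt "0 0 0" --pt "0 0 0" --roll '[0,0,0,0,0]'

```text
clock: 29.35
position: [0.6503, -0.0677, 0.0242]
ee_rot: [0.707, 0.707, 0.001, 0.001]
ft_force: [0.1, -0.3, 0.3]
grip_width: 0.6
```

Request:
send_rows --pt "0 0 0" --pt "0 0 0" --pt "0 0 0" --pt "0 0 0" --pt "0 0 0" --roll '[0,0,0,0,0]' --jaw 0.0

```text
clock: 29.77
position: [0.6501, -0.0678, 0.0236]
ee_rot: [0.707, 0.707, 0.0, 0.001]
ft_force: [-0.8, -0.4, 6.4]
grip_width: 0.384
```

Request:
send_rows --pt "0 0 -33" --pt "0 0 -65" --pt "0 0 -98" --pt "20 -24 -112" --pt "40 -47 -126" --roll '[0,0,0,-0.1,-0.21]'

```text
clock: 30.18
position: [0.6026, -0.0281, 0.1501]
ee_rot: [0.628, 0.778, 0.001, 0.001]
ft_force: [-0.1, 1.1, -1.1]
grip_width: 0.38
```

Request:
send_rows --pt "24 -19 -14" --pt "48 -38 -28" --pt "72 -57 -42" --pt "91 -66 -42" --pt "109 -75 -42" --roll '[-0.1,-0.21,-0.31,-0.42,-0.53]'

```text
clock: 30.6
position: [0.5053, 0.0641, 0.1912]
ee_rot: [0.4, 0.916, -0.001, 0.001]
ft_force: [-0.0, -0.1, -0.9]
grip_width: 0.385
```

Request:
send_rows --pt "21 2 0" --pt "41 4 0" --pt "62 6 0" --pt "82 7 0" --pt "102 9 0" --roll '[-0.11,-0.22,-0.33,-0.44,-0.55]'

```text
clock: 31.02
position: [0.443, 0.1451, 0.1902]
ee_rot: [0.137, 0.991, -0.0, -0.0]
ft_force: [-0.6, 0.5, 0.7]
grip_width: 0.386
```

Request:
send_rows --pt "17 12 0" --pt "22 28 6" --pt "28 44 12" --pt "34 60 18" --pt "39 76 23" --roll '[-0.11,-0.22,-0.33,-0.45,-0.56]'

```text
clock: 31.43
position: [0.4271, 0.2288, 0.167]
ee_rot: [-0.143, 0.99, -0.001, 0.0]
ft_force: [0.5, -0.2, 0.2]
grip_width: 0.384
```

Request:
send_rows --pt "-3 16 6" --pt "-7 32 12" --pt "-11 49 17" --pt "-11 49 17" --pt "-11 49 17" --roll '[-0.12,-0.23,-0.35,-0.35,-0.35]'

```text
clock: 31.85
position: [0.4237, 0.2792, 0.1502]
ee_rot: [-0.31, 0.951, 0.0, -0.0]
ft_force: [-0.2, -0.0, -0.6]
grip_width: 0.38
```

Request:
send_rows --pt "0 0 0" --pt "0 0 0" --pt "0 0 0" --pt "0 0 0" --pt "0 0 0" --roll '[0,0,0,0,0]'

```text
clock: 32.27
position: [0.4247, 0.2779, 0.1504]
ee_rot: [-0.309, 0.951, -0.0, 0.0]
ft_force: [-0.1, -0.5, -0.4]
grip_width: 0.381
```

```bash
python3 - <<'E'
from drum import *
tops(); print(monitor.get_obs()['grip_width'])
plan([[.4233,.2770,.0275,216]],25)
E
```

```text
[4.24722860e-01 2.77864338e-01 1.50445963e-01 2.16030379e+02]
comp 1 1138 [0.4323 0.3402 0.0571] top [0.0544 0.0626]
comp 3 1209 [0.487  0.2621 0.057 ] top [0.0547 0.0626]
0.38193035078104487
{"offset": [[0, 0, 25], [1, 0, 49], [1, 0, 74], [1, 0, 98], [2, 0, 123]], "roll": [0.0, 0.0, 0.0, 0.0, 0.0]}
end [0.423, 0.2768, 0.0274, 216.0501]
```

Request:
send_rows --pt "0 0 25" --pt "1 0 49" --pt "1 0 74" --pt "1 0 98" --pt "1 0 110" --roll '[0,0,0,0,0]'

```text
clock: 32.73
position: [0.4227, 0.2768, 0.0379]
ee_rot: [-0.31, 0.951, -0.0, -0.001]
ft_force: [-1.2, -0.1, -1.3]
grip_width: 0.385
```

Request:
send_rows --pt "0 0 6" --pt "0 0 11" --pt "0 0 13" --pt "0 0 13" --pt "0 0 13" --roll '[0,0,0,0,0]'

```text
clock: 33.15
position: [0.4241, 0.2782, 0.0281]
ee_rot: [-0.31, 0.951, 0.0, 0.001]
ft_force: [-0.4, -0.5, -0.8]
grip_width: 0.384
```

Request:
send_rows --pt "0 0 0" --pt "0 0 0" --pt "0 0 0" --pt "0 0 0" --pt "0 0 0" --roll '[0,0,0,0,0]' --jaw 0.55

```text
clock: 33.57
position: [0.4247, 0.2779, 0.0279]
ee_rot: [-0.309, 0.951, -0.0, 0.001]
ft_force: [6.1, -1.8, 3.7]
grip_width: 0.546
```

Request:
send_rows --pt "0 0 -20" --pt "0 0 -60" --pt "0 0 -100" --pt "0 0 -140" --pt "0 0 -180" --roll '[0,0,0,0,0]'

```text
clock: 33.98
position: [0.4223, 0.278, 0.2086]
ee_rot: [-0.311, 0.951, 0.0, -0.001]
ft_force: [0.8, 0.9, -0.9]
grip_width: 0.551
```

Request:
send_rows --pt "0 0 0" --pt "0 0 0" --pt "0 0 0" --pt "0 0 0" --pt "0 0 0" --roll '[0,0,0,0,0]'

```text
clock: 34.4
position: [0.4229, 0.2774, 0.2061]
ee_rot: [-0.31, 0.951, -0.0, -0.001]
ft_force: [0.0, -0.2, -0.3]
grip_width: 0.546
```

```bash
python3 - <<'E'
from drum import *
tops()
plan([[.42,.15,.22,195],[.45,-.01,.24,120]],38)
E
```

```text
[4.22924896e-01 2.77445160e-01 2.06077624e-01 2.16135321e+02]
comp 0 1355 [0.4962 0.3291 0.057 ] top [0.0561 0.0631]
comp 1 1457 [0.4353 0.3403 0.0568] top [0.0561 0.0626]
comp 2 1536 [0.4264 0.2793 0.057 ] top [0.0563 0.0629]
comp 3 1438 [0.4877 0.2665 0.0568] top [0.0561 0.063 ]
{"offset": [[19, -25, -3], [39, -51, -7], [58, -76, -10], [78, -101, -14], [83, -113, -15]], "roll": [0.09, 0.18, 0.28, 0.37, 0.48]}
{"offset": [[0, -14, -2], [-1, -28, -4], [-1, -41, -5], [-2, -55, -7], [-2, -68, -9]], "roll": [0.11, 0.22, 0.33, 0.43, 0.54]}
{"offset": [[-8, -12, -1], [-15, -23, -3], [-22, -34, -5], [-30, -46, -6], [-37, -57, -8]], "roll": [0.11, 0.22, 0.33, 0.44, 0.55]}
{"offset": [[-13, -6, -2], [-13, -6, -2], [-13, -6, -2], [-13, -6, -2], [-13, -6, -2]], "roll": [0.11, 0.11, 0.11, 0.11, 0.11]}
end [0.4502, -0.0104, 0.2402, 119.8756]
```

```bash
python3 - <<'E'
from plan import *
plan([[.43,.15,.23,185],[.458,.047,.23,175]],38)
E
```

```text
{"offset": [[14, -21, -5], [28, -43, -10], [42, -64, -14], [56, -86, -19], [70, -107, -24]], "roll": [0.11, 0.22, 0.33, 0.43, 0.54]}
{"offset": [[-7, -35, 0], [-13, -70, 0], [-19, -105, 0], [-19, -105, 0], [-19, -105, 0]], "roll": [0.06, 0.12, 0.18, 0.18, 0.18]}
end [0.458, 0.047, 0.2302, 174.8795]
```

Request:
send_rows --pt "14 -21 -5" --pt "28 -43 -10" --pt "42 -64 -14" --pt "56 -86 -19" --pt "70 -107 -24" --roll '[0.11,0.22,0.33,0.43,0.54]'

```text
clock: 34.87
position: [0.4297, 0.1491, 0.2307]
ee_rot: [-0.043, 0.999, 0.001, -0.001]
ft_force: [-0.6, -0.6, 1.4]
grip_width: 0.546
```

Request:
send_rows --pt "-7 -35 0" --pt "-13 -70 0" --pt "-19 -105 0" --pt "-19 -105 0" --pt "-19 -105 0" --roll '[0.06,0.12,0.18,0.18,0.18]'

```text
clock: 35.28
position: [0.4584, 0.0454, 0.2307]
ee_rot: [0.047, 0.999, 0.001, -0.001]
ft_force: [-0.1, 0.5, 0.4]
grip_width: 0.551
```

Request:
send_rows --pt "0 0 0" --pt "0 0 0" --pt "0 0 0" --pt "0 0 0" --pt "0 0 0" --roll '[0,0,0,0,0]'

```text
clock: 35.7
position: [0.4583, 0.0479, 0.2313]
ee_rot: [0.044, 0.999, -0.0, 0.0]
ft_force: [0.3, 0.1, -0.7]
grip_width: 0.55
```

```bash
cat > lid.py <<'E'
from plan import *; from h import *; from m import circ
def lid(save=None,zb=.0,c0=(.46,.047)):
    print(pose()); im,d,p=grab('wrist',save); W=world(p,d); X,Y,Z=np.moveaxis(W,2,0); V=im.max(2)
    near=(np.hypot(X-c0[0],Y-c0[1])<.12)&(d>.15)
    m=near&(abs(Z-zb-.05)<.004)&(V<100); q=W[m][:,:2]; rc=cv2.minAreaRect(q.astype(np.float32)*1000)
    print('handle n',m.sum(),'rect',rc,'z',Z[m].mean())
    w,v=np.linalg.eigh(np.cov(q.T)); print('axis deg',np.degrees(np.arctan2(v[1,1],v[0,1])))
    c=np.array(rc[0])/1000
    m=near&(abs(Z-zb-.013)<.003); r=np.hypot(X-c[0],Y-c[1]); print('flange fit',m.sum(),circ(W[m&(r>.07)&(r<.076)][:,:2]))
    a=np.degrees(np.arctan2(Y-c[1],X-c[0])); g=m&(r>.0775)&(r<.083); print('lugs',np.histogram(a[g],bins=24,range=(-180,180))[0])
    print('lug phase',np.degrees(np.angle(np.exp(3j*np.radians(a[g])).mean()))/3)
if __name__=='__main__': lid('w5')
E
python3 lid.py
```

```text
[4.58333541e-01 4.79282371e-02 2.31285217e-01 1.74936409e+02]
handle n 1601 rect ((501.7058410644531, 98.62283325195312), (92.70793914794922, 91.36969757080078), 85.2901382446289) z 0.04977685019197002
axis deg -171.98743640804017
flange fit 11374 [0.50174159 0.0975596  0.07248442]
lugs [  0 104 134  55  30  31  27  20  74  97  53   0   0   0   0   0   0   0
   0   0   0   0   0   0]
lug phase -30.673363692291346
```

View pics/w5.png

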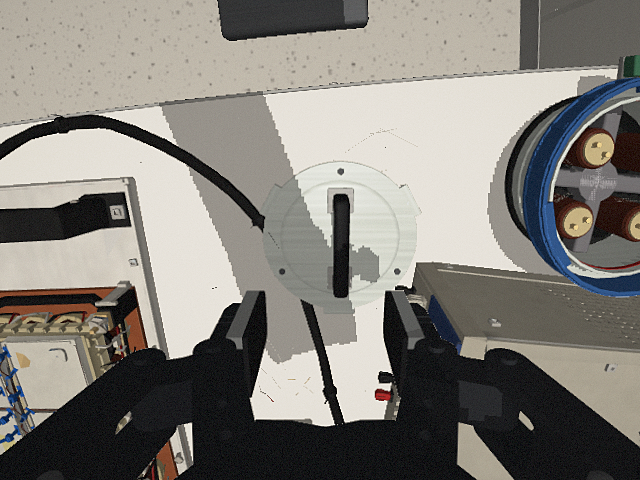

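The lid is at about (340,235) with the handle vertical in the picture, along world x. My handle mask also picked up other dark pixels, so I'll refit with a tighter one.

```bash
sed -i "s/m=near&(abs(Z-zb-.05)<.004)&(V<100)/m=(np.hypot(X-c0[0],Y-c0[1])<.058)\&(d>.15)\&(abs(Z-zb-.05)<.004)\&(V<100)/" lid.py; python3 - <<'E'
from lid import *
lid(c0=(.463,.058))
E
```

```text
[4.58384087e-01 4.77466528e-02 2.31295211e-01 1.74914144e+02]
handle n 1165 rect ((486.890380859375, 60.30898666381836), (13.736470222473145, 68.26041412353516), 84.41500854492188) z 0.04987730079409025
axis deg 174.59935484106222
flange fit 11281 [0.48737098 0.0601871  0.07275747]
lugs [  0   0   0   0  10  69   0  41  93 105 102 105 107  98  95  59   9   0
   5   0   0   0   0   0]
lug phase 12.870324856366631
```

```bash
python3 - <<'E'
from lid import *
lid(c0=(.472,.06))
c=plan([[.472,.059,.12,174.5]],38)
E
```

```text
[4.58423152e-01 4.75833113e-02 2.31313954e-01 1.74897172e+02]
handle n 1310 rect ((491.4067687988281, 59.9920654296875), (13.843565940856934, 77.28286743164062), 84.44447326660156) z 0.04986368408807988
axis deg 174.94256083327622
flange fit 11298 [0.49151632 0.05990887 0.07294029]
lugs [ 0  0  0  0 48 32  0 10 33 69 80 95 81 66 33 21  0  0 15  1  0  0  0  0]
lug phase -1.5590713392427409
{"offset": [[-4, 4, 37], [-8, 8, 74], [-12, 13, 111], [-12, 13, 111], [-12, 13, 111]], "roll": [0.0, 0.0, 0.01, 0.01, 0.01]}
end [0.4715, 0.0594, 0.1203, 174.312]
```

```bash
python3 - <<'E'
from lid import *
lid(c0=(.497,.06))
p=eyes.camera_params('wrist'); print(onz(p,[(341,195),(341,297),(341,246)],.05))
E
```

```text
[4.58424879e-01 4.74933277e-02 2.31306535e-01 1.74884944e+02]
handle n 1510 rect ((498.292724609375, 59.51814270019531), (13.378955841064453, 91.17736053466797), 85.24673461914062) z 0.04984985139670585
axis deg 175.04484442391635
flange fit 11368 [0.49852724 0.05938812 0.07255914]
lugs [ 0  0  7 71 99 13  0  0  0 30 43 74 33  0  0  0 11  0 13 62 31  0  0  0]
lug phase -5.63997115987916
[[0.4490817  0.06272411 0.05      ]
 [0.54321885 0.05540513 0.05      ]
 [0.49423055 0.05919646 0.05      ]]
```

The lid has been knocked. It is now at (.498,.0595) with yaw −5°. Going to grasp it there.

```bash
python3 - <<'E'
from lid import *
c=plan([[.4983,.0595,.12,175.1]],38); c=plan([[.4983,.0595,.027,175.1]],28,c)
p=eyes.camera_params('scene'); im,d,p=grab('scene'); W=world(p,d); q=W[(W[...,1]>.06)&(W[...,1]<.135)&(W[...,0]>.45)&(W[...,0]<.6)&(W[...,2]>.06)&(W[...,2]<.17)]; print('near psu side',len(q),q.min(0) if len(q) else '')
E
```

```text
{"offset": [[-10, 4, 28], [-19, 8, 56], [-29, 12, 83], [-39, 16, 111], [-39, 16, 111]], "roll": [-0.0, -0.0, -0.0, -0.0, -0.0]}
end [0.4987, 0.0598, 0.1203, 174.8725]
{"offset": [[0, 0, 23], [0, 0, 47], [0, 0, 70], [0, 0, 93], [0, 0, 93]], "roll": [-0.0, -0.0, -0.0, -0.0, -0.0]}
end [0.4987, 0.0598, 0.0273, 174.8725]
near psu side 165 [0.5303108  0.11685412 0.14602474]
```

Request:
send_rows --pt "-10 4 28" --pt "-19 8 56" --pt "-29 12 83" --pt "-39 16 111" --pt "-39 16 111" --roll '[0,0,0,0,0]' --jaw 0.45

```text
clock: 36.37
position: [0.4972, 0.0599, 0.1155]
ee_rot: [0.045, 0.999, 0.001, -0.003]
ft_force: [-1.5, -0.6, -0.9]
grip_width: 0.449
```

Request:
send_rows --pt "0 0 0" --pt "0 0 0" --pt "0 0 0" --pt "0 0 0" --pt "0 0 0" --roll '[0,0,0,0,0]'

```text
clock: 36.78
position: [0.4992, 0.0592, 0.1215]
ee_rot: [0.045, 0.999, -0.001, 0.001]
ft_force: [-0.3, 0.4, -0.3]
grip_width: 0.45
```

```bash
python3 - <<'E'
from lid import *
lid('w6',c0=(.497,.06))
E
```

```text
[4.99188866e-01 5.91709514e-02 1.21481055e-01 1.74803887e+02]
handle n 3409 rect ((498.5929260253906, 59.3574104309082), (13.803153991699219, 90.36661529541016), 84.79557800292969) z 0.04993375460096044
axis deg 174.86001382785832
flange fit 21947 [0.49869749 0.0593885  0.07254694]
lugs [  0   0  27 139 182  30   0   0   0   6  81 130  66   0   0   0  30   0
  24 129  74   0   0   0]
lug phase -4.348312687158098
```

View pics/w6.png

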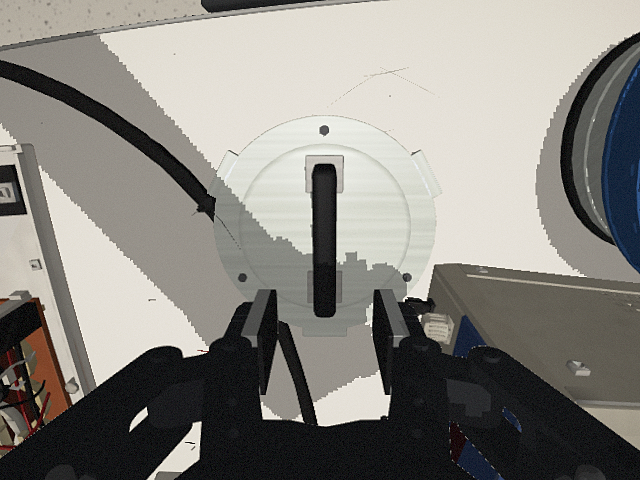

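```bash
python3 - <<'E'
from h import *
im,d,p=grab('wrist'); W=world(p,d)
for q in[(430,325),(420,305),(408,302),(438,330),(440,270),(455,320),(437,300)]: print(q,W[q[1],q[0]].round(4))
E
```

```text
(430, 325) [0.544  0.1161 0.0682]
(420, 305) [0.5492 0.1182 0.0337]
(408, 302) [0.5469 0.1106 0.0323]
(438, 330) [0.547  0.1203 0.0694]
(440, 270) [0.531  0.1349 0.0212]
(455, 320) [0.5418 0.1302 0.069 ]
(437, 300) [0.5462 0.1292 0.0345]
```

Request:
send_rows --pt "0 0 23" --pt "0 0 47" --pt "0 0 70" --pt "0 0 94" --pt "0 0 94" --roll '[0,0,0,0,0]'

```text
clock: 37.3
position: [0.4964, 0.0589, 0.023]
ee_rot: [0.045, 0.999, -0.0, -0.003]
ft_force: [-0.8, -0.3, -0.1]
grip_width: 0.449
```

Request:
send_rows --pt "0 0 0" --pt "0 0 0" --pt "0 0 0" --pt "0 0 0" --pt "0 0 0" --roll '[0,0,0,0,0]'

```text
clock: 37.72
position: [0.4994, 0.0596, 0.0272]
ee_rot: [0.045, 0.999, -0.0, 0.001]
ft_force: [0.5, 0.2, 0.4]
grip_width: 0.448
```

Request:
send_rows --pt "0 0 0" --pt "0 0 0" --pt "0 0 0" --pt "0 0 0" --pt "0 0 0" --roll '[0,0,0,0,0]' --jaw 0.0 --newtons 100

```text
clock: 38.13
position: [0.499, 0.0595, 0.0269]
ee_rot: [0.045, 0.999, -0.0, 0.0]
ft_force: [-3.3, -1.7, 7.6]
grip_width: 0.141
```

Request:
send_rows --pt "0 0 0" --pt "0 0 0" --pt "0 0 0" --pt "0 0 0" --pt "0 0 0" --roll '[0,0,0,0,0]'

```text
clock: 38.55
position: [0.499, 0.0595, 0.0269]
ee_rot: [0.045, 0.999, -0.0, 0.0]
ft_force: [-2.5, -1.2, 8.0]
grip_width: 0.139
```

Request:
send_rows --pt "0 0 -2" --pt "2 -1 -4" --pt "8 -1 -5" --pt "14 -2 -5" --pt "20 -2 -5" --roll '[0,0,0,0,0]'

```text
clock: 38.97
position: [0.4776, 0.0593, 0.0311]
ee_rot: [0.045, 0.999, -0.0, -0.0]
ft_force: [-0.4, 0.1, -3.8]
grip_width: 0.138
```

Request:
send_rows --pt "6 0 0" --pt "12 -1 0" --pt "15 -1 0" --pt "15 -1 0" --pt "15 -1 0" --roll '[0,0,0,0,0]'

```text
clock: 39.38
position: [0.4637, 0.0596, 0.0314]
ee_rot: [0.045, 0.999, -0.0, 0.0]
ft_force: [0.7, -0.7, -2.6]
grip_width: 0.138
```

```bash
python3 - <<'E'
from lid import *
im,d,p=grab('wrist','w7'); print(pose(),monitor.get_obs()['grip_width'])
E
```

```text
[4.63905839e-01 5.97007098e-02 3.14168014e-02 1.74840990e+02] 0.14230103406084274
```

View pics/w7.png

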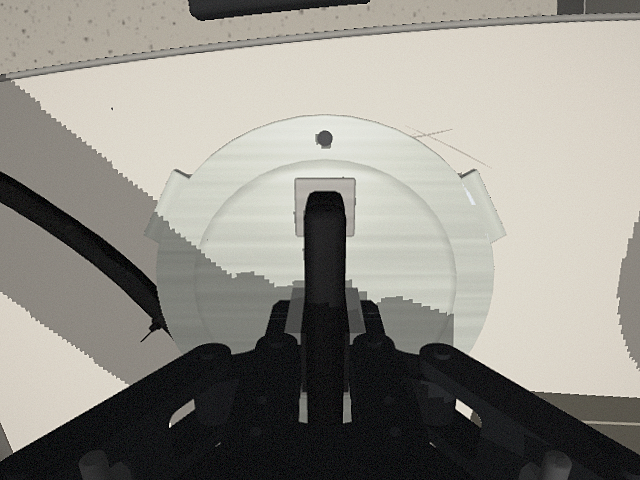

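The lid is held level and centred at (325,270), clear of the knobs. Carrying it to above the drum.

```bash
python3 - <<'E'
from plan import *
c=plan([[.42,.06,.10,174.8],[.415,.12,.175,174],[.415,.22,.175,172],[.4597,.3035,.175,171],[.4597,.3035,.130,171]],28)
E
```

```text
{"offset": [[15, -1, -23], [29, -2, -46], [44, -4, -69], [46, 11, -87], [49, 26, -106]], "roll": [0.0, 0.0, 0.0, 0.0, 0.01]}
{"offset": [[3, 15, -19], [5, 30, -38], [8, 54, -38], [10, 79, -38], [13, 104, -38]], "roll": [0.0, 0.0, 0.01, 0.02, 0.03]}
{"offset": [[3, 25, 0], [-5, 47, 0], [-14, 69, 0], [-22, 91, 0], [-30, 114, 0]], "roll": [0.01, 0.01, 0.02, 0.02, 0.03]}
{"offset": [[0, 0, 23], [0, 0, 45], [0, 0, 45], [0, 0, 45], [0, 0, 45]], "roll": [-0.0, -0.0, -0.0, -0.0, -0.0]}
end [0.4594, 0.3039, 0.1304, 170.8303]
```

Request:
send_rows --pt "15 -1 -23" --pt "29 -2 -46" --pt "44 -4 -69" --pt "46 11 -87" --pt "49 26 -106" --roll '[0,0,0,0,0.01]'

```text
clock: 39.85
position: [0.417, 0.0891, 0.1379]
ee_rot: [0.051, 0.999, -0.001, -0.0]
ft_force: [1.5, -0.4, -3.2]
grip_width: 0.14
```

Request:
send_rows --pt "3 15 -19" --pt "5 30 -38" --pt "8 54 -38" --pt "10 79 -38" --pt "13 104 -38" --roll '[0,0,0.01,0.02,0.03]'

```text
clock: 40.27
position: [0.4155, 0.1952, 0.1758]
ee_rot: [0.066, 0.998, -0.001, 0.001]
ft_force: [0.1, -0.3, -3.2]
grip_width: 0.138
```

Request:
send_rows --pt "3 25 0" --pt "-5 47 0" --pt "-14 69 0" --pt "-22 91 0" --pt "-30 114 0" --roll '[0.01,0.01,0.02,0.02,0.03]'

```text
clock: 40.68
position: [0.4597, 0.3051, 0.1746]
ee_rot: [0.08, 0.997, -0.0, -0.0]
ft_force: [-0.4, -0.8, -2.7]
grip_width: 0.137
```

Request:
send_rows --pt "0 0 0" --pt "0 0 0" --pt "0 0 0" --pt "0 0 0" --pt "0 0 0" --roll '[0,0,0,0,0]'

```text
clock: 41.1
position: [0.4593, 0.303, 0.1753]
ee_rot: [0.081, 0.997, -0.0, 0.0]
ft_force: [0.0, -0.4, -3.9]
grip_width: 0.14
```

```bash
python3 - <<'E'
from lid import *
lid('w8',zb=.148,c0=(.4597,.3035))
E
```

```text
[  0.45932501   0.30298757   0.17530848 170.76342727]
handle n 11 rect ((498.552978515625, 297.52490234375), (13.421966552734375, 2.747013807296753), 79.72726440429688) z 0.19533673244444907
axis deg 80.2591579983135
flange fit 30801 [0.49633521 0.2978853  0.07199591]
lugs [ 56  72 524 444  10   0   0   0   0   0   0   0   0   0   0   0   0   0
  57 514 462  49  33   1]
lug phase -8.978151232032884
```

View pics/w8.png

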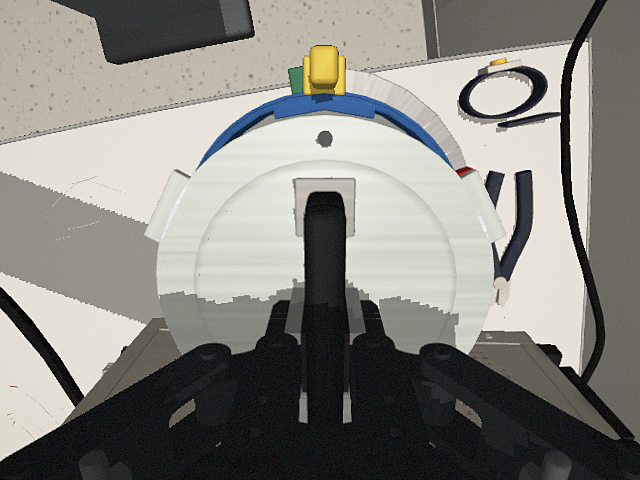

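Request:
send_rows --pt "0 0 20" --pt "0 0 40" --pt "0 0 55" --pt "0 0 65" --pt "0 0 65" --roll '[0,0,0,0,0]'

```text
clock: 41.57
position: [0.4584, 0.3029, 0.1084]
ee_rot: [0.08, 0.997, -0.001, -0.001]
ft_force: [0.6, -1.1, -3.4]
grip_width: 0.138
```

Request:
send_rows --pt "0 0 2" --pt "0 0 4" --pt "0 0 6" --pt "0 0 8" --pt "0 0 9" --roll '[0,0,0,0,0]'

```text
clock: 41.98
position: [0.4592, 0.3041, 0.1014]
ee_rot: [0.08, 0.997, 0.0, 0.0]
ft_force: [-0.1, -0.4, -3.5]
grip_width: 0.142
```

Request:
send_rows --pt "0 0 1" --pt "0 0 3" --pt "0 0 5" --pt "0 0 7" --pt "0 0 8" --roll '[0,0,0,0,0]'

```text
clock: 42.4
position: [0.4597, 0.3038, 0.0943]
ee_rot: [0.08, 0.997, -0.0, 0.001]
ft_force: [-4.8, -9.6, 23.0]
grip_width: 0.142
```

Request:
send_rows --pt "0 0 0" --pt "0 0 0" --pt "0 0 0" --pt "0 0 0" --pt "0 0 0" --roll '[0,0,0,0,0]'

```text
clock: 42.82
position: [0.4598, 0.3038, 0.0944]
ee_rot: [0.08, 0.997, -0.0, 0.001]
ft_force: [-3.0, -7.4, 11.8]
grip_width: 0.139
```

Request:
send_rows --pt "0 0 -1" --pt "0 0 -1" --pt "0 0 -1" --pt "0 0 -1" --pt "0 0 -1" --roll '[0,0,0,0,0]' --jaw 0.4

```text
clock: 43.23
position: [0.459, 0.3042, 0.0942]
ee_rot: [0.08, 0.997, 0.0, -0.0]
ft_force: [0.8, 0.2, 0.5]
grip_width: 0.401
```

Request:
send_rows --pt "0 0 -20" --pt "0 0 -50" --pt "0 0 -80" --pt "0 0 -110" --pt "0 0 -110" --roll '[0,0,0,0,0]'

```text
clock: 43.65
position: [0.4604, 0.3062, 0.2096]
ee_rot: [0.08, 0.997, 0.002, 0.003]
ft_force: [0.4, 0.4, -0.1]
grip_width: 0.405
```

Request:
send_rows --pt "0 0 0" --pt "0 0 0" --pt "0 0 0" --pt "0 0 0" --pt "0 0 0" --roll '[0,0,0,0,0]'

```text
clock: 44.07
position: [0.4588, 0.3039, 0.2035]
ee_rot: [0.08, 0.997, -0.0, -0.001]
ft_force: [-0.4, -0.6, -0.4]
grip_width: 0.4
```

```bash
cat > seat.py <<'E'
from lid import *
def seat(save=None):
    lid(save,zb=.066,c0=(.4597,.3035))
    im,d,p=grab('wrist'); W=world(p,d); X,Y,Z=np.moveaxis(W,2,0); r=np.hypot(X-.4597,Y-.3035)
    m=(r<.072)&(abs(Z-.079)<.008)&(d>.15); m&=(im.max(2)>80); A=np.c_[X[m]-.4597,Y[m]-.3035,np.ones(m.sum())]; s=np.linalg.lstsq(A,Z[m],rcond=None)[0]; print('lid top plane',m.sum(),s.round(4))
    for k in range(-180,180,45):
        a=np.degrees(np.arctan2(Y-.3035,X-.4597)); g=(r<.073)&(r>.062)&(abs(Z-.079)<.02)&(a>=k)&(a<k+45)&(im.max(2)>80)
        if g.sum()>30: print(k,np.median(Z[g]).round(4),end=' ')
    print()
    H,S,V=cv2.split(cv2.cvtColor(im,cv2.COLOR_BGR2HSV))
    m=(H>18)&(H<35)&(S>140)&(abs(Z-.12)<.003)&(r<.13); g=W[m].mean(0); print('grip',m.sum(),g,np.degrees(np.arctan2(g[1]-.3035,g[0]-.4597)))
    m=(H>95)&(H<125)&(S>120)&(abs(Z-.087)<.004)&(r<.1); print('collar z',np.median(Z[m]))
if __name__=='__main__': import sys; seat(*sys.argv[1:])
E
python3 seat.py w9
```

```text
[  0.45877516   0.30385601   0.20348705 170.85308483]
handle n 3014 rect ((459.4945373535156, 303.63018798828125), (13.946173667907715, 90.65397644042969), 80.7568130493164) z 0.11753524298911748
axis deg 170.8817880088261
flange fit 11044 [0.45958751 0.30404484 0.07253275]
lugs [ 1  4 53 86 19  0  0  0  0  0 35 88 33  0  0  0  0  2 31 27 10  0  0  0]
lug phase -9.66610627024038
lid top plane 27187 [0.0024 0.023  0.083 ]
-180 0.0808 -135 0.0799 -90 0.0797 -45 0.0806 0 0.0816 45 0.0825 90 0.0827 135 0.0819 
grip 819 [0.36305011 0.31880791 0.12010034] 170.99995728016893
collar z 0.08719364717156719
```

View pics/w9.png

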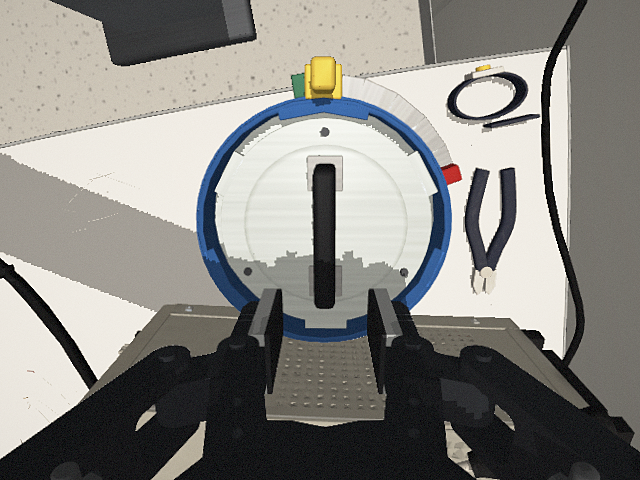

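All four lugs line up between the collar lugs in the view, but the lid is tilted: its +y side is about 3 mm high. I'll press on that side with the closed fingertips.

```bash
python3 - <<'E'
from plan import *
c=plan([[.4597,.357,.15,170.9],[.4597,.357,.095,170.9]],30)
E
```

```text
{"offset": [[3, 17, 18], [5, 35, 36], [8, 52, 54], [8, 52, 81], [8, 52, 109]], "roll": [-0.0, -0.0, -0.0, -0.0, -0.0]}
end [0.4593, 0.3566, 0.0948, 170.8514]
```

Request:
send_rows --pt "3 17 18" --pt "5 35 36" --pt "8 52 54" --pt "8 52 81" --pt "8 52 104" --roll '[0,0,0,0,0]' --jaw 0.0 --newtons 40

```text
clock: 44.58
position: [0.4586, 0.3579, 0.0988]
ee_rot: [0.079, 0.997, 0.0, -0.0]
ft_force: [-0.3, 0.1, -0.0]
grip_width: -0.002
```

Request:
send_rows --pt "0 0 0" --pt "0 0 0" --pt "0 0 3" --pt "0 0 6" --pt "0 0 9" --roll '[0,0,0,0,0]'

```text
clock: 45.0
position: [0.4601, 0.3569, 0.0923]
ee_rot: [0.08, 0.997, 0.0, 0.001]
ft_force: [-0.7, 0.2, 0.1]
grip_width: 0.002
```

Request:
send_rows --pt "0 0 2" --pt "0 0 4" --pt "0 0 6" --pt "0 0 8" --pt "0 0 9" --roll '[0,0,0,0,0]'

```text
clock: 45.42
position: [0.4594, 0.3566, 0.082]
ee_rot: [0.08, 0.997, -0.0, -0.0]
ft_force: [-0.2, -0.7, 1.7]
grip_width: 0.001
```

Request:
send_rows --pt "0 0 1" --pt "0 0 1" --pt "0 0 2" --pt "0 0 2" --pt "0 0 2" --roll '[0,0,0,0,0]'

```text
clock: 45.83
position: [0.4594, 0.3567, 0.0802]
ee_rot: [0.08, 0.997, -0.0, 0.0]
ft_force: [-0.1, -0.7, -0.0]
grip_width: 0.001
```

Request:
send_rows --pt "0 0 1" --pt "0 0 1" --pt "0 0 2" --pt "0 0 2" --pt "0 0 2" --roll '[0,0,0,0,0]'

```text
clock: 46.25
position: [0.4595, 0.3568, 0.0792]
ee_rot: [0.08, 0.997, -0.0, 0.0]
ft_force: [-2.9, -3.2, 11.4]
grip_width: -0.0
```

Request:
send_rows --pt "0 0 1" --pt "0 0 1" --pt "0 0 1" --pt "0 0 1" --pt "0 0 1" --roll '[0,0,0,0,0]'

```text
clock: 46.67
position: [0.4595, 0.3568, 0.0791]
ee_rot: [0.08, 0.997, -0.0, 0.001]
ft_force: [-5.6, -7.3, 21.6]
grip_width: 0.0
```

Request:
send_rows --pt "0 0 -30" --pt "0 -20 -60" --pt "0 -40 -90" --pt "0 -53 -120" --pt "0 -53 -125" --roll '[0,0,0,0,0]'

```text
clock: 47.08
position: [0.4525, 0.3034, 0.2065]
ee_rot: [0.081, 0.997, 0.001, 0.002]
ft_force: [0.4, 0.1, 1.3]
grip_width: 0.002
```

Request:
send_rows --pt "0 0 0" --pt "0 0 0" --pt "0 0 0" --pt "0 0 0" --pt "0 0 0" --roll '[0,0,0,0,0]' --jaw 0.5

```text
clock: 47.5
position: [0.4504, 0.3046, 0.2013]
ee_rot: [0.079, 0.997, -0.0, -0.001]
ft_force: [0.1, -0.3, 1.1]
grip_width: 0.496
```

```bash
python3 seat.py
```

```text
[  0.45044726   0.30457016   0.20129067 170.90086391]
handle n 2987 rect ((459.43084716796875, 303.7637023925781), (13.855148315429688, 91.37035369873047), 80.85267639160156) z 0.11589247500463426
axis deg 170.87828529502647
flange fit 18988 [0.45963784 0.30387361 0.07251783]
lugs [  2   7  66 111  27   0   0   0   0   0  49 114  25   0   0   0   0   3
  69 134  36  11   0   0]
lug phase -9.350969000885827
lid top plane 26602 [0.0037 0.     0.0815]
-180 0.0797 -135 0.0796 -90 0.0796 -45 0.0796 0 0.0796 45 0.0796 90 0.0797 135 0.0797 
grip 816 [0.36273342 0.31882663 0.12016078] 171.01807997543025
collar z 0.08722468952754467
```

The lid is flat, with its top at 79.6 mm all round and the handle top at 116 mm, so it is seated. Next the collar.

```bash
python3 - <<'E'
from plan import *
c=plan([[.3622,.3188,.16,171]],30); 
s=np.array([.3622,.3188,.095,171.]); C=np.array([.4597,.3036])
a0=np.degrees(np.arctan2(*(s[:2]-C)[::-1])); r=np.hypot(*(s[:2]-C)); print(a0,r)
w=[[*(C+r*np.array([np.cos(np.radians(a)),np.sin(np.radians(a))])),s[2],s[3]+a-a0] for a in np.linspace(a0,a0-60,16)[1:]]
plan(w,38,s)
E
```

```text
{"offset": [[22, 0, 10], [45, 0, 21], [67, 0, 31], [90, 0, 42], [90, 0, 42]], "roll": [-0.0, -0.0, -0.0, -0.0, -0.0]}
end [0.3618, 0.3188, 0.1597, 170.8887]
171.13906092300158 0.0986777077155727
{"offset": [[0, 7, 0], [-1, 14, 0], [-2, 21, 0], [-4, 27, 0], [-6, 34, 0]], "roll": [0.07, 0.14, 0.21, 0.28, 0.35]}
{"offset": [[0, 7, 0], [-1, 13, 0], [-2, 20, 0], [-4, 27, 0], [-6, 34, 0]], "roll": [0.07, 0.14, 0.21, 0.28, 0.35]}
{"offset": [[0, 6, 0], [-1, 13, 0], [-2, 20, 0], [-4, 27, 0], [-6, 33, 0]], "roll": [0.07, 0.14, 0.21, 0.28, 0.35]}
end [0.4241, 0.3953, 0.095, 110.8394]
```

Request:
send_rows --pt "22 0 10" --pt "45 0 21" --pt "67 0 31" --pt "90 0 42" --pt "90 0 42" --roll '[0,0,0,0,0]'

```text
clock: 48.02
position: [0.3574, 0.3191, 0.1584]
ee_rot: [0.077, 0.997, -0.001, -0.001]
ft_force: [-0.4, -0.1, -0.4]
grip_width: 0.503
```

Request:
send_rows --pt "0 0 0" --pt "0 0 0" --pt "0 0 0" --pt "0 0 0" --pt "0 0 0" --roll '[0,0,0,0,0]'

```text
clock: 48.43
position: [0.3627, 0.3187, 0.1604]
ee_rot: [0.08, 0.997, 0.0, -0.0]
ft_force: [-0.0, -0.8, -0.1]
grip_width: 0.5
```

Request:
send_rows --pt "0 0 20" --pt "0 0 40" --pt "0 0 60" --pt "0 0 65" --pt "0 0 65" --roll '[0,0,0,0,0]'

```text
clock: 48.85
position: [0.3616, 0.3183, 0.0944]
ee_rot: [0.08, 0.997, -0.0, -0.001]
ft_force: [0.0, 0.2, 0.7]
grip_width: 0.499
```

Request:
send_rows --pt "0 0 0" --pt "0 0 0" --pt "0 0 0" --pt "0 0 0" --pt "0 0 0" --roll '[0,0,0,0,0]' --jaw 0.0 --newtons 50

```text
clock: 49.27
position: [0.3627, 0.3192, 0.0965]
ee_rot: [0.08, 0.997, 0.0, 0.001]
ft_force: [-1.3, -0.9, 7.4]
grip_width: 0.155
```

Request:
send_rows --pt "0 7 -1" --pt "-1 14 -1" --pt "-2 21 -1" --pt "-4 27 -1" --pt "-6 34 -1" --roll '[0.07,0.14,0.21,0.28,0.35]'

```text
clock: 49.68
position: [0.374, 0.351, 0.0966]
ee_rot: [0.254, 0.967, -0.0, 0.0]
ft_force: [0.9, -2.1, -2.2]
grip_width: 0.153
```

Request:
send_rows --pt "0 7 0" --pt "-1 13 0" --pt "-2 20 0" --pt "-4 27 0" --pt "-6 34 0" --roll '[0.07,0.14,0.21,0.28,0.35]'

```text
clock: 50.1
position: [0.3959, 0.3776, 0.0966]
ee_rot: [0.419, 0.908, -0.0, 0.0]
ft_force: [0.7, -4.5, 0.2]
grip_width: 0.154
```

```bash
python3 - <<'E'
from plan import *
P=pose(); print(P,np.degrees(np.arctan2(P[1]-.3036,P[0]-.4597)),np.hypot(P[1]-.3036,P[0]-.4597),monitor.get_obs()['joint_pos'].round(2))
E
```

```text
[3.95877913e-01 3.77602575e-01 9.66183632e-02 1.30515568e+02] 130.77549047128053 0.09772225856546765 [-0.03  0.46 -0.99  1.78  0.43  1.13 -0.46]
```

Turning smoothly; the lid isn't blocking the collar. Now the last 20°, plus a little extra against the stop.

Request:
send_rows --pt "0 6 0" --pt "-1 13 0" --pt "-2 20 0" --pt "-4 27 0" --pt "-6 33 0" --roll '[0.07,0.14,0.21,0.28,0.35]'

```text
clock: 50.52
position: [0.4246, 0.3945, 0.0966]
ee_rot: [0.57, 0.821, -0.001, 0.0]
ft_force: [-27.8, -14.2, 10.9]
grip_width: 0.152
```

Request:
send_rows --pt "0 1 0" --pt "0 2 0" --pt "0 3 0" --pt "0 4 0" --pt "0 4 0" --roll '[0.01,0.02,0.03,0.04,0.04]'

```text
clock: 50.93
position: [0.4244, 0.3942, 0.0965]
ee_rot: [0.584, 0.812, -0.005, -0.0]
ft_force: [-18.7, -16.6, 16.0]
grip_width: 0.152
```

```bash
python3 - <<'E'
from plan import *
P=pose(); print(P,np.degrees(np.arctan2(P[1]-.3036,P[0]-.4597)),np.hypot(P[1]-.3036,P[0]-.4597))
E
```

```text
[4.24415157e-01 3.94187317e-01 9.65009172e-02 1.08501610e+02] 111.28150844787977 0.09721667646652325
```

Request:
send_rows --pt "0 -3 0" --pt "0 -3 0" --pt "0 -3 0" --pt "0 -3 0" --pt "0 -3 0" --roll '[-0.04,-0.04,-0.04,-0.04,-0.04]'

```text
clock: 51.35
position: [0.4243, 0.3943, 0.0966]
ee_rot: [0.569, 0.823, -0.002, 0.0]
ft_force: [-6.4, -6.6, 4.1]
grip_width: 0.152
```

Request:
send_rows --pt "0 0 0" --pt "0 0 0" --pt "0 0 0" --pt "0 0 0" --pt "0 0 0" --roll '[0,0,0,0,0]' --jaw 0.5

```text
clock: 51.77
position: [0.4253, 0.3956, 0.0965]
ee_rot: [0.569, 0.823, 0.0, 0.0]
ft_force: [-0.6, 0.3, -0.1]
grip_width: 0.501
```

Request:
send_rows --pt "0 0 -30" --pt "0 0 -60" --pt "0 0 -90" --pt "0 0 -110" --pt "0 0 -120" --roll '[0,0,0,0,0]'

```text
clock: 52.18
position: [0.4257, 0.3965, 0.2194]
ee_rot: [0.569, 0.823, 0.002, 0.001]
ft_force: [0.1, -0.1, -0.6]
grip_width: 0.502
```

Request:
send_rows --pt "0 0 0" --pt "0 0 0" --pt "0 0 0" --pt "0 0 0" --pt "0 0 0" --roll '[0,0,0,0,0]'

```text
clock: 52.6
position: [0.4248, 0.3951, 0.215]
ee_rot: [0.569, 0.823, -0.001, -0.0]
ft_force: [-0.8, 0.7, -0.3]
grip_width: 0.503
```

```bash
python3 seat.py w10
```

```text
[  0.42481017   0.39509844   0.2150493  110.6916893 ]
handle n 2032 rect ((460.19915771484375, 304.6627197265625), (14.14339542388916, 89.95166015625), 81.06062316894531) z 0.11573790364960658
axis deg 170.86360889908593
flange fit 8285 [0.46002875 0.3045549  0.07257742]
lugs [ 0  0  0  0  0  0  0  1  1  0  0  0  0  0 15  0  0  0  0  0  0  0  0  0]
lug phase 37.06449147593144
lid top plane 13295 [ 0.005  -0.0008  0.0816]
-135 0.0796 -90 0.0796 -45 0.0796 45 0.0795 90 0.0795 135 0.0794 
grip 538 [0.42415456 0.39689448 0.12002408] 110.83655523907204
collar z 0.08700026848368551
```

View pics/w10.png

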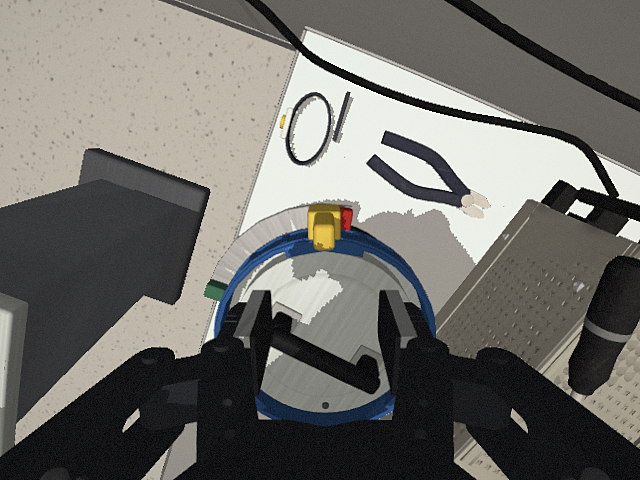

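The yellow grip (322,225) is up against the red stop (346,218), the lid lies flat, and the cutters and strap are untouched. Handing in.

```bash
python3 -c "
from workcell import manip
print(manip.hand_in())"
```

```text
the job is handed in; nothing more can be done
None
```

The job is done and handed in at about 53 s on the robot's clock; the hand-in gives no verdict.

- **Collar open:** I turned it to the green stop first. It would not turn past 171°, and the force rose when I pushed on.
- **Capacitors:** All four are on the floor, each in its own quarter, with tops at 62–63 mm. The one from the boss is in compartment 0.
- **Lid:** It had been knocked about 4 cm aside, so I measured it again before picking it up. It first sat about 3 mm high on one side. I pressed that side down with the closed fingertips, and its top then read 79.6 mm all round (expected 79) with the handle top at 116 mm.
- **Collar locked:** I turned it to the red stop and let go. The grip ended at 110.8°, which is 60.2° from open.

In the last picture the side cutters and wrist strap lie as before, and the gripper is clear above the drum. The only check that failed was the first lid seating, and pressing it down fixed it. The lug fit from the last view meant nothing because the gripper hid the lid's edge; I relied on the lid height and collar angle instead.

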